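# Cap and lock the culture strips in the carrier

## Robot

A 6-joint arm with a two-finger parallel gripper is mounted at the origin on the work surface. World frame = base frame: x ahead of the robot, y to its left, z up, the work surface at z = 0. Lengths are in m, angles in rad, forces in N, time in s.
With the tool pointing down it reaches from about 0.425 to 0.95 m from the base axis. Payload 3.5 kg.
Tool frame: the origin (TCP) lies on the centre line of the jaws, within the pads' length; the fingertips stand 11 mm ahead of it and the grasp point (between the pads) lies 8 mm behind it; y points along the fingers, x is the direction in which the jaws open and shut, and the axes are right-handed (so a half turn about y gives the same grasp; the last joint's range is limited). The gripper opens to 85 mm and grips with 20 to 120 N. Pads are 22 mm wide; open, the fingers measure 114 mm over their backs; the gripper's body (76 mm by 85 mm) begins 54 mm behind the grasp point. The pads swing forward as they close: fully open they stand 13 mm farther back than shut.
Start: joints at [-1.318, 0.286, 1.577, -0, 1.279, -0.15], TCP at [0.265, -0.621, 0.242] pointing down, gripper open.
Joint ranges: [-2.77, 2.77], [-0.9, 2.22], [0.21, 2.48], [-1.53, 4.67], [0.24, 2.81], [-2.84, 2.84]. Speed limits (rad/s): [2.79, 2.79, 3.14, 3.14, 3.14, 3.14].

## Interface

Orientations are given as a unit quaternion [x, y, z, w].
In Python, from plant import get_state, read_camera, sign_off gives the robot as it stands.
- The arm moves only by the shell command python3 -m inch 'ROWS' [FORCE]. ROWS is JSON, a list of rows, each an object of numbers: "ax", "ay", "az": the turn, a rotation vector about the tool's x, y, z in rad; "x", "y", "z": the shift along the tool's x, y, z in mm; "hand": the closure, from -1 (fully open) to 1 (shut). In form: [{"ax": .., "ay": .., "az": .., "x": .., "y": .., "z": .., "hand": ..}, ...]. A call has 1 to 5 rows; each row shifts and turns the commanded pose from where the row before left it, along the tool's axes as they then stand; what a row does not reach is not made up. A row lasts 1/12 s, in which the tool goes at most 41.7 mm and 7.16 degrees, less where a joint would pass 70% of its speed; a pose out of reach is approached as far as the arm can. A call with a gripper value outside its range is refused whole. The fingers move at their own pace and stop on an object; FORCE is the grip in N (left out, the last holds). Time passes only in rows, so rows that do not move let the fingers close. It gives the time, the measured TCP pose, the force and the opening at its end, in the units of the state.
- get_state(): the state, without advancing time (a new reading comes with each control period).
- read_camera(name): name is "side" or "top"; returns a dict with "img" (420x560x3 uint8, red, green, blue), "fov_y" (degrees; the focal length in pixels is half the picture's height over the tangent of half this angle, whatever the lens; pixels are square), "cx", "cy" (the principal point, pixels), "T" (4x4, takes a point from camera to world coordinates). Camera axes: x right, y down, z forward; pixel columns grow to the right and rows downward; lengths in m; the calibration is good to about 2 mm. A picture is of the moment at which its call begins. There is no depth.
- sign_off(): hands the job in, once; it reports no verdict.
The state is a dict: "time": time; "qpos": joint angles; "dq": joint speeds; "joint_efforts": joint torques, N m; "eef_pos": TCP position; "tcp_rot": TCP orientation; "contact_force": force on the tool from outside, world axes, zero at the start; "wrist_torque": the same for the moment, N m; "opening": opening from 0.0 (shut) to 1.0 (fully open).
Only numpy, scipy, OpenCV 4.12 (cv2) and the standard library are available. Lean on these libraries where they do the work, as an engineer would, in place of code of your own. Each camera call takes 0.05 s, during which the arm holds its last target. There are 200 camera calls.

## Task

Squeeze the two tabs on the carrier's hub and turn the swing bar fully clear of the lanes until it locks there, then lay every cap strip lying on the bench flat in a lane of its own, caps up. Run the press block along each strip with steady, moderate pressure so that all its caps go fully down, then squeeze the tabs again and turn the bar back across the strips until it is shut and locked. Leave the press block standing on its mat and do not disturb the culture dish or the forceps.

Things in the scene. Friction and masses are not known exactly. Their poses are not given: they have to be found in the camera images.
- carrier: fixed aluminium plate, x -67..67, y -86..206 mm, 20 thick; origin at bench level under the middle lane's middle. 3 lanes along x, centred x 0, y -55, 0, 55, floor 20 mm above bench. Side guides 31 mm apart (only |x| 44..58) and end stops (|x| 61) rise 14 mm above the floor; a lane's middle is open at the sides. The swing bar's hub axis is at x 0, y 150.
- bar (a joint): steel swing bar, rad, counter-clockwise from above: 0 shut (points to carrier -y across all lanes), 1.4 = other stop (points to about +x, clear). 18 mm wide, reaches 225 mm from the hub axis, underside 44, top 56 mm above bench: passes 3 mm over pressed caps in a lane, not over raised ones. Friction 0.12 N m, stays where left; locked at both ends while the tabs are out.
- hub_grip (a point): on the vertical hub axis half-way up the squeeze tabs, 77 mm above bench; frame turns with the bar (angle 0: parallel to the carrier's; bar along its -y). Round core 30 mm across; the two black tabs stand at +x and -x of it, 26 mm wide (y), 50 to 92 mm above bench, 62 mm over their outer faces when out, 46 when squeezed home; a foot below each juts 17 mm out, 50 mm above bench.
- tab_a (a joint): squeeze tab on the hub's +x side, inward travel in m: 0 out, 0.008 home; unlocks from about 0.006. Spring 5 N at the start, 11 N home. Both tabs must be squeezed for the bar to turn; let go within about 0.03 rad of either end of the swing they spring out behind a stop and lock, let go elsewhere they must be squeezed again.
- tab_b (a joint): squeeze tab on the hub's -x side, the same.
- strip_a_mid (a point): loose grey cap strip, 116 mm long (x), 26 wide (y), 20 high (z) without caps, 0.13 kg; this point is the centre of that block. Four white round caps (18 mm across) at x -40.5, -13.5, 13.5, 40.5 mm on top, 7 mm proud when raised, 1 mm when home. May lie either way round, in any lane. May be absent.
- strip_b_mid (a point): loose grey cap strip, 116 mm long (x), 26 wide (y), 20 high (z) without caps, 0.13 kg; this point is the centre of that block. Four white round caps (18 mm across) at x -40.5, -13.5, 13.5, 40.5 mm on top, 7 mm proud when raised, 1 mm when home. May lie either way round, in any lane. May be absent.
- strip_c_mid (a point): loose grey cap strip, 116 mm long (x), 26 wide (y), 20 high (z) without caps, 0.13 kg; this point is the centre of that block. Four white round caps (18 mm across) at x -40.5, -13.5, 13.5, 40.5 mm on top, 7 mm proud when raised, 1 mm when home. May lie either way round, in any lane. May be absent.
- cap_a0 (a joint): cap of strip_a at x -40.5 mm: downward travel in m, 0 raised, 0.006 home; 4 N of friction, stays where pressed to; about 10 N on the block does it.
- cap_a1 (a joint): cap of strip_a at x -13.5 mm: downward travel in m, 0 raised, 0.006 home; 4 N of friction, stays where pressed to; about 10 N on the block does it.
- cap_a2 (a joint): cap of strip_a at x 13.5 mm: downward travel in m, 0 raised, 0.006 home; 4 N of friction, stays where pressed to; about 10 N on the block does it.
- cap_a3 (a joint): cap of strip_a at x 40.5 mm: downward travel in m, 0 raised, 0.006 home; 4 N of friction, stays where pressed to; about 10 N on the block does it.
- cap_b0 (a joint): cap of strip_b at x -40.5 mm: downward travel in m, 0 raised, 0.006 home; 4 N of friction, stays where pressed to; about 10 N on the block does it.
- cap_b1 (a joint): cap of strip_b at x -13.5 mm: downward travel in m, 0 raised, 0.006 home; 4 N of friction, stays where pressed to; about 10 N on the block does it.
- cap_b2 (a joint): cap of strip_b at x 13.5 mm: downward travel in m, 0 raised, 0.006 home; 4 N of friction, stays where pressed to; about 10 N on the block does it.
- cap_b3 (a joint): cap of strip_b at x 40.5 mm: downward travel in m, 0 raised, 0.006 home; 4 N of friction, stays where pressed to; about 10 N on the block does it.
- cap_c0 (a joint): cap of strip_c at x -40.5 mm: downward travel in m, 0 raised, 0.006 home; 4 N of friction, stays where pressed to; about 10 N on the block does it.
- cap_c1 (a joint): cap of strip_c at x -13.5 mm: downward travel in m, 0 raised, 0.006 home; 4 N of friction, stays where pressed to; about 10 N on the block does it.
- cap_c2 (a joint): cap of strip_c at x 13.5 mm: downward travel in m, 0 raised, 0.006 home; 4 N of friction, stays where pressed to; about 10 N on the block does it.
- cap_c3 (a joint): cap of strip_c at x 40.5 mm: downward travel in m, 0 raised, 0.006 home; 4 N of friction, stays where pressed to; about 10 N on the block does it.
- block_grip (a point): press block: steel shoe with upright black square post (28 by 28 mm, 18 to 78 mm above the sole) to hold it by; this point is on the post, 50 mm above the sole. Shoe 40 mm wide (y); flat sole 44 mm long (x) with 25-degree ramps at both ends (80 mm over all), so that it can ride over raised caps along its x. 0.35 kg.
- mat: black rubber mat fixed on the bench, 110 by 110 mm, 3 mm thick, origin at the centre of its underside: the press block's place.
- dish: bystander: round culture dish, 94 mm across, 18 mm high.
- forceps: bystander: steel forceps lying flat, about 160 mm long.
Mind the look-alikes: they are no part of the job. What is shaped like the part that bears block_grip but blue or purple is not meant.

How it is judged:
On the way, in this order (a step that is already met when the one before it is completed fails the run):
1. the bar is turned fully clear and locked there (value of joint bar above 1.3 rad and value of joint each of tab_a, tab_b below 0.002 m), for 0.2 s.
2. every strip lies let go in a lane, caps up (angle between the x axis of each of strip_a_mid, strip_b_mid, strip_c_mid and the x axis of carrier, either way round below 0.12 rad and angle between each of strip_a_mid, strip_b_mid, strip_c_mid's own z axis and vertical below 0.1 rad and x of strip_a_mid in the frame of carrier between -0.007 and 0.007 m and z of strip_a_mid in the frame of carrier between 0.026 and 0.034 m and (y of strip_a_mid in the frame of carrier between -0.061 and -0.049 m or y of strip_a_mid in the frame of carrier between -0.006 and 0.006 m or y of strip_a_mid in the frame of carrier between 0.049 and 0.061 m) and x of strip_b_mid in the frame of carrier between -0.007 and 0.007 m and z of strip_b_mid in the frame of carrier between 0.026 and 0.034 m and (y of strip_b_mid in the frame of carrier between -0.061 and -0.049 m or y of strip_b_mid in the frame of carrier between -0.006 and 0.006 m or y of strip_b_mid in the frame of carrier between 0.049 and 0.061 m) and x of strip_c_mid in the frame of carrier between -0.007 and 0.007 m and z of strip_c_mid in the frame of carrier between 0.026 and 0.034 m and (y of strip_c_mid in the frame of carrier between -0.061 and -0.049 m or y of strip_c_mid in the frame of carrier between -0.006 and 0.006 m or y of strip_c_mid in the frame of carrier between 0.049 and 0.061 m) and contact force between the fingers and strip_a below 0.1 N and contact force between the fingers and strip_b below 0.1 N and contact force between the fingers and strip_c below 0.1 N), for 0.2 s.
3. all caps are down, with the press block bearing on a strip (value of joint each of cap_a0, cap_a1, cap_a2, cap_a3, cap_b0, cap_b1, cap_b2, cap_b3, cap_c0, cap_c1, cap_c2, cap_c3 above 0.0048 m and (contact force between block and strip_a above 1 N or contact force between block and strip_b above 1 N or contact force between block and strip_c above 1 N)).
4. the bar is turned back across the strips and locked (value of joint bar below 0.08 rad and value of joint each of tab_a, tab_b below 0.002 m), for 0.2 s.
At the end, for the whole second after the job is handed in: Every strip lies flat in a lane (within 7 mm along and 6 mm across), all its caps are at least 4.8 mm down, the bar is shut within 0.08 rad with both tabs out, and the press block stands upright on its mat, its centre within 35 mm of the mat's centre (all of step 4 and angle between the x axis of each of strip_a_mid, strip_b_mid, strip_c_mid and the x axis of carrier, either way round below 0.12 rad and angle between each of strip_a_mid, strip_b_mid, strip_c_mid, block_grip's own z axis and vertical below 0.1 rad and x of strip_a_mid in the frame of carrier between -0.007 and 0.007 m and z of strip_a_mid in the frame of carrier between 0.026 and 0.034 m and (y of strip_a_mid in the frame of carrier between -0.061 and -0.049 m or y of strip_a_mid in the frame of carrier between -0.006 and 0.006 m or y of strip_a_mid in the frame of carrier between 0.049 and 0.061 m) and x of strip_b_mid in the frame of carrier between -0.007 and 0.007 m and z of strip_b_mid in the frame of carrier between 0.026 and 0.034 m and (y of strip_b_mid in the frame of carrier between -0.061 and -0.049 m or y of strip_b_mid in the frame of carrier between -0.006 and 0.006 m or y of strip_b_mid in the frame of carrier between 0.049 and 0.061 m) and x of strip_c_mid in the frame of carrier between -0.007 and 0.007 m and z of strip_c_mid in the frame of carrier between 0.026 and 0.034 m and (y of strip_c_mid in the frame of carrier between -0.061 and -0.049 m or y of strip_c_mid in the frame of carrier between -0.006 and 0.006 m or y of strip_c_mid in the frame of carrier between 0.049 and 0.061 m) and value of joint each of cap_a0, cap_a1, cap_a2, cap_a3, cap_b0, cap_b1, cap_b2, cap_b3, cap_c0, cap_c1, cap_c2, cap_c3 above 0.0048 m and horizontal distance between block_grip and mat below 0.035 m and z of block_grip in the frame of mat below 0.057 m and linear speed of block below 0.02 m/s); the robot touches nothing.
It fails at once if the press block is forced on a strip with more than 60 N (contact force between block and strip_a above 60 N or contact force between block and strip_b above 60 N or contact force between block and strip_c above 60 N).
It fails at once if a bystander is disturbed (moved more than 20 mm) (distance of any of dish, forceps from where it was at the start of the episode above 0.02 m).
Of strip_a, strip_b, strip_c only 2 to 3 are there at a start; the rules pass over those that are not, and their reading is None.
At some moment in a run one of block may be knocked a few centimetres aside while the robot is not near it.
Once in a run the grip may slacken for a moment while it holds something.
It also fails if it takes over 210 s, if anything falls off the work surface, if the arm or the gripper's body presses on something with over 40 N, if the wrist force passes 120 N, or if a joint passes its speed limit or range.

## Working session

There is one attempt and no reset: what is moved stays moved. The work goes in short steps, Python scripts to look and compute and a shell command to move; the robot and the scene stay as the last step left them, time stands still between calls to the robot, and variables do not carry over. Pictures are saved under pics/ and viewed, about 12 in all and at most 16, crops included, and the job is handed in when it is done.

```bash
ls; mkdir -p pics
cat > h.py <<'E'
import numpy as np, cv2
from plant import get_state, read_camera, sign_off
from scipy.spatial.transform import Rotation as R
def snap(n,f):
    c=read_camera(n); cv2.imwrite('pics/'+f,cv2.cvtColor(c['img'],cv2.COLOR_RGB2BGR)); return c
def foc(c): return c['img'].shape[0]/2/np.tan(np.radians(c['fov_y'])/2)
def pix2w(c,u,v,z):
    f=foc(c); d=c['T'][:3,:3]@np.array([(u-c['cx'])/f,(v-c['cy'])/f,1]); o=c['T'][:3,3]
    return o+d*(z-o[2])/d[2]
def w2pix(c,p):
    T=np.linalg.inv(c['T']); q=T[:3,:3]@np.array(p)+T[:3,3]; f=foc(c)
    return np.array([c['cx']+f*q[0]/q[2],c['cy']+f*q[1]/q[2]])
E
python3 - <<'E'
from h import *
import pickle
for n in('top','side'):
    c=snap(n,n+'0.png'); print(n,c['fov_y'],c['cx'],c['cy'],np.round(c['T'],3).tolist())
    pickle.dump(c,open(n+'0.pkl','wb'))
s=get_state(); print(s)
E
```

```text
pics
top 46.300171252365814 279.02479708754475 199.44631186255125 [[0.005, -0.983, 0.184, 0.222], [-1.0, -0.005, 0.002, 0.017], [-0.001, -0.184, -0.983, 1.649], [0.0, 0.0, 0.0, 1.0]]
side 48.4882549656934 276.65293234158116 199.95072799489284 [[0.997, -0.032, 0.069, 0.4], [-0.075, -0.55, 0.832, -1.142], [0.011, -0.835, -0.55, 0.867], [0.0, 0.0, 0.0, 1.0]]
{'time': 0.1, 'qpos': array([-1.31801515e+00,  2.87086980e-01,  1.57805713e+00,  1.53326122e-05,
        1.27863527e+00, -1.50002081e-01]), 'dq': array([-0.00161392, -0.00285743, -0.00172218,  0.0014372 , -0.00010431,
       -0.00027075]), 'joint_efforts': array([ 1.18051794e-03, -4.07292116e+01, -2.93698096e+01, -1.14632157e-04,
        3.38980928e-03,  3.69627358e-06]), 'eef_pos': array([ 0.26446698, -0.62039304,  0.24106452]), 'tcp_rot': array([-0.58938814,  0.39044971, -0.38930857,  0.59043161]), 'contact_force': array([0.25655881, 0.04505991, 0.18384439]), 'wrist_torque': array([ 0.0149999 , -0.00394802,  0.00656134]), 'opening': 1.0011049733416946}
```

View pics/top0.png

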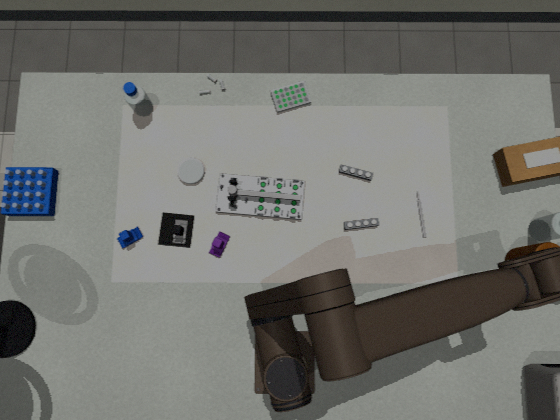

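View pics/side0.png

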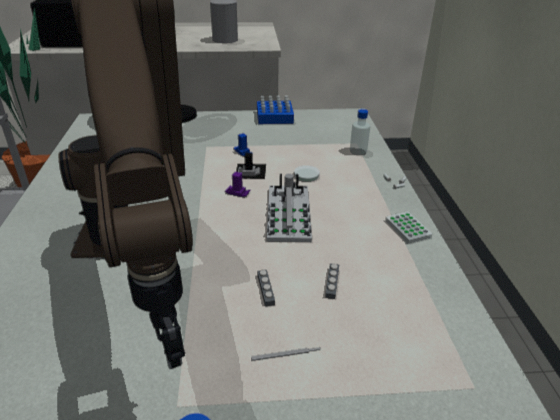

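Two strips are visible, at top px (356,172) and (361,224). For the press block there are three candidates: blue (130,237), purple (220,243) and black post on the mat (178,230). The black one fits the description. I'll confirm it in an enlarged crop.

Run:
```python
import cv2
i=cv2.imread('pics/top0.png')[140:270,110:390]
cv2.imwrite('pics/c1.png',cv2.resize(i,None,fx=2.85,fy=2.85,interpolation=cv2.INTER_CUBIC))
```

```text
(no output)
```

View pics/c1.png

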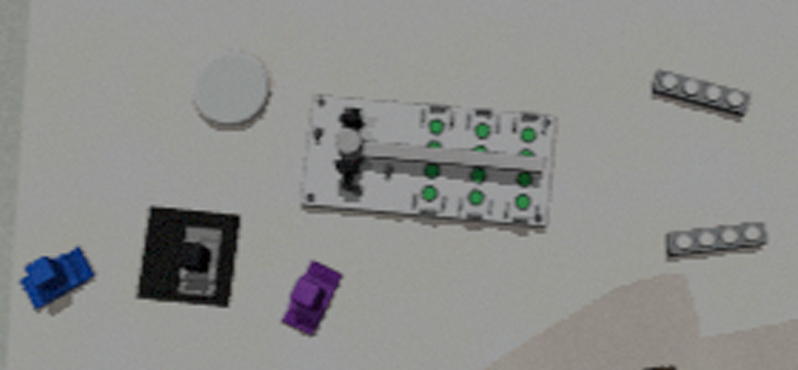

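```bash
cat >> h.py <<'E'
def blobs(c,mask,amin=4,amax=400):
    n,l,st,ce=cv2.connectedComponentsWithStats(mask.astype(np.uint8))
    return [(ce[i],st[i,4]) for i in range(1,n) if amin<=st[i,4]<=amax]
E
python3 - <<'E'
from h import *
import pickle
for n in('top','side'):
    c=pickle.load(open(n+'0.pkl','rb')); im=c['img'].astype(int); r,g,b=im[...,0],im[...,1],im[...,2]
    print(n,'green')
    for p,a in blobs(c,(g>r+25)&(g>b+15),4): print(np.round(p,1),a,np.round(pix2w(c,*p,0.02)*1000,1))
    print('white')
    hi=im.min(2); print(np.percentile(hi,[50,90,99]))
    reg=[(335,160,378,186),(340,214,382,236)] if n=='top' else [(255,266,278,308),(322,260,343,302)]
    for x0,y0,x1,y1 in reg:
        s=hi[y0:y1,x0:x1]; s2=cv2.resize(s.astype(np.uint8),None,fx=4,fy=4,interpolation=cv2.INTER_CUBIC)
        cv2.imwrite(f'pics/{n}_{x0}.png',s2)
        # dark pixels = strip body; caps = bright regions enclosed
        print(n,x0,s.min(),s.max())
        for t in (90,105,120,135,150):
            print(t,[(np.round((p+.5)/4-.5+[x0,y0],1).tolist(),int(a)) for p,a in blobs(c,s2>t,20,1500)])
E
```

```text
top green
[295.6  85.6] 13 [935.4 -36.1  20. ]
[290.6  87.4] 13 [928.7 -18.5  20. ]
[278.2  90.9] 27 [915.5  25.3  20. ]
[303.2  91.5] 25 [913.4 -62.7  20. ]
[292.2  92.2] 11 [910.8 -24.   20. ]
[287.3  93.5] 14 [905.8  -6.8  20. ]
[276.9  96.5] 15 [894.6  29.8  20. ]
[298.6  95.4] 13 [898.9 -46.6  20. ]
[288.6  98.4] 13 [887.6 -11.5  20. ]
[283.6  99.6] 13 [883.   6.  20.]
[298.  100.9] 27 [878.5 -44.3  20. ]
[285.4 104.6] 13 [ 8.645e+02 -2.000e-01  2.000e+01]
[280. 106.] 11 [859.3  18.6  20. ]
[262.6 184. ] 17 [579.7  76.2  20. ]
[278.9 185.4] 17 [575.   21.1  20. ]
[295.  186.8] 19 [570.5 -33.6  20. ]
[262.  190.5] 6 [557.1  78.2  20. ]
[278.  191.8] 6 [552.8  24.   20. ]
[294.5 193.5] 6 [547.3 -31.9  20. ]
[261.  199.5] 16 [526.1  81.2  20. ]
[277.4 201.1] 17 [520.8  25.8  20. ]
[293.6 202.4] 15 [516.7 -28.8  20. ]
[260.1 207.4] 17 [499.   83.9  20. ]
[276.7 208.9] 18 [494.2  27.9  20. ]
[292.9 210.3] 18 [489.8 -26.4  20. ]
white
[133. 150. 153.]
top 335 13 155
90 []
105 []
120 []
135 [([344.5, 168.0], 209), ([352.1, 170.0], 215), ([360.0, 172.0], 219), ([367.6, 174.1], 223)]
150
[... 2250 characters left out ...]
de 255 31 172
90 []
105 [([264.6, 278.9], 432), ([268.3, 293.6], 461)]
120 [([264.5, 278.9], 351), ([266.5, 286.1], 380), ([268.3, 293.6], 374)]
135 [([264.5, 278.9], 269), ([266.5, 286.1], 291), ([268.3, 293.6], 283)]
150 [([262.8, 271.9], 160), ([264.5, 279.0], 159), ([266.6, 286.2], 175), ([268.3, 293.6], 163)]
side 322 29 172
90 [([333.1, 272.3], 522), ([332.2, 279.2], 558), ([331.2, 286.4], 585)]
105 [([333.0, 272.3], 420), ([332.2, 279.2], 445), ([331.2, 286.4], 479)]
120 [([333.0, 272.3], 333), ([332.2, 279.2], 358), ([331.2, 286.4], 388)]
135 [([333.0, 272.3], 249), ([332.2, 279.2], 269), ([331.2, 286.4], 299)]
150 [([333.1, 272.4], 142), ([332.2, 279.2], 156), ([331.2, 286.4], 181)]
```

Run:
```python
from h import *
import pickle
t=pickle.load(open('top0.pkl','rb')); s=pickle.load(open('side0.pkl','rb'))
G={'t':[(262.6,184),(278.9,185.4),(295,186.8),(260.1,207.4),(276.7,208.9),(292.9,210.3)],'s':[(300.9,209.9),(301.6,219.9),(302.1,230.5),(275.9,209.1),(275.9,219.1),(275.5,230)]}
M=np.array([(.0405,y) for y in(.055,0,-.055)]+[(-.0405,y) for y in(.055,0,-.055)])
def fit(M,W):
    a,b=M-M.mean(0),W-W.mean(0); th=np.arctan2((a[:,0]*b[:,1]-a[:,1]*b[:,0]).sum(),(a*b).sum())
    c,s=np.cos(th),np.sin(th); Rm=np.array([[c,-s],[s,c]]); tr=W.mean(0)-Rm@M.mean(0)
    return tr,th,np.abs(M@Rm.T+tr-W).max()
for k,c in(('t',t),('s',s)):
    W=np.array([pix2w(c,*p,.02)[:2] for p in G[k]]); tr,th,e=fit(M,W)
    print(k,np.round(tr*1000,1),round(th,4),'res',round(e*1000,1),'hub',tr+.15*np.array([-np.sin(th),np.cos(th)]))
caps={'s1t':(t,[(344.5,168.1),(352.1,170.1),(360,172.1),(367.6,174.1)]),'s2t':(t,[(349.5,224.2),(357.6,223.3),(365.5,222.3),(373.6,221.3)]),
'sA':(s,[(262.8,271.9),(264.5,278.9),(266.5,286.1),(268.3,293.6)]),'sB':(s,[(333,272.3),(332.2,279.2),(331.2,286.4)])}
for k,(c,P) in caps.items():
    W=np.array([pix2w(c,*p,.027)[:2] for p in P]); d=W[-1]-W[0]
    print(k,np.round(W*1000,1).tolist(),np.round(W.mean(0)*1000,1),'ang',np.arctan2(d[1],d[0]),np.linalg.norm(d)/(len(P)-1))
f=lambda u,v:(110+(u+.5)/2.85-.5,140+(v+.5)/2.85-.5)
print('post',pix2w(t,*f(198,255),.081),'matc',[np.round(pix2w(t,*f(*p),.003)[:2]*1000) for p in((150,208),(240,214),(229,305),(138,298))])
print('forceps',pix2w(t,418,193,.003),pix2w(t,424,237,.003),'dish',pix2w(t,191,171,.018))
print('purple',pix2w(t,220,243,.02),'hubtop t',pix2w(t,*f(350,143),.1))
x=get_state(); print(R.from_quat(x['tcp_rot']).as_matrix().round(3))
```

```text
t [534.7  24.9] -0.0863 res 0.7 hub [0.54760137 0.17432791]
s [534.6  26.8] -0.0946 res 1.2 hub [0.54879537 0.17614125]
s1t [[634.8, -201.8], [627.9, -227.4], [621.0, -254.1], [614.2, -279.7]] [ 624.5 -240.8] ang -1.8290818462657719 0.026874148801113124
s2t [[442.6, -214.7], [445.7, -241.7], [449.2, -268.1], [452.7, -295.1]] [ 447.5 -254.9] ang -1.4456263606295652 0.027044306953339096
sA [[442.2, -215.0], [445.3, -242.0], [448.9, -268.9], [451.9, -295.9]] [ 447.1 -255.4] ang -1.4510889945902934 0.02716346672644501
sB [[628.1, -228.2], [621.3, -254.3], [614.1, -280.5]] [ 621.2 -254.3] ang -1.831418577926771 0.02706729166033268
post [0.41651912 0.34066139 0.081     ] matc [array([482., 416.]), array([476., 309.]), array([367., 318.]), array([375., 425.])]
forceps [ 0.55443324 -0.4544426   0.003     ] [ 0.40366824 -0.46750593  0.003     ] dish [0.62438713 0.32163617 0.018     ]
purple [0.37850228 0.21561545 0.02      ] hubtop t [0.54232262 0.17029304 0.1       ]
[[ 0.392 -0.001  0.92 ]
 [-0.92   0.002  0.392]
 [-0.002 -1.     0.   ]]
```

```bash
cat >> h.py <<'E'
C0=np.array([.5347,.0258]); CY=-.0900
def car(x,y): return C0+np.array([[np.cos(CY),-np.sin(CY)],[np.sin(CY),np.cos(CY)]])@[x,y]
def cur():
    s=get_state(); m=R.from_quat(s['tcp_rot']).as_matrix(); return s,s['eef_pos'],np.arctan2(m[1,0],m[0,0]),m
def plan(p,yaw):
    s,e,y,m=cur(); d=(yaw-y+np.pi)%(2*np.pi)-np.pi
    D=(np.array(p)-e)*1000; X=D[0]*np.cos(yaw)+D[1]*np.sin(yaw); Z=-D[0]*np.sin(yaw)+D[1]*np.cos(yaw)
    print('turn ay %.3f  rows>=%d | then x %.1f z %.1f y(down) %.1f rows>=%d'%(-d,np.ceil(abs(d)/.124),X,Z,-D[2],np.ceil(np.hypot(X,Z)/41)), 'tilt',np.round(m[2,[0,2]],3))
def st():
    s,e,y,m=cur(); print('t%.2f'%s['time'],'pos',np.round(e*1000,1),'yaw %.3f'%y,'F',np.round(s['contact_force'],1),'open %.3f'%s['opening'],'q',np.round(s['qpos'],2),'tilt',np.round(m[2,[0,2]],3))
E
python3 -c "
from h import *
plan([.5482,.1752,.16],-.09)"
python3 -m inch '[{"ay":-0.12},{"ay":-0.12},{"ay":-0.12},{"ay":-0.12},{"ay":-0.12}]'
python3 -m inch '[{"ay":-0.12},{"ay":-0.12},{"ay":-0.12},{"ay":-0.12},{}]'
python3 -c "
from h import *
st();plan([.5482,.1752,.16],-.09)"
```

```text
turn ay -1.078  rows>=9 | then x 211.1 z 817.9 y(down) 81.1 rows>=21 tilt [-0.002  0.   ]
t0.10 pos [ 264.5 -620.4  241.1] yaw -1.168 F [0.3 0.  0.2] open 1.001 q [-1.32  0.29  1.58  0.    1.28 -0.15] tilt [-0.002  0.   ]
turn ay -1.078  rows>=9 | then x 211.1 z 817.9 y(down) 81.1 rows>=21 tilt [-0.002  0.   ]validation failed for argument at $[0]...
validation failed for argument at $[0]...
```

```bash
python3 -m inch '[{"ax":0,"ay":-0.12,"az":0,"x":0,"y":0,"z":0,"hand":-1},{"ax":0,"ay":-0.12,"az":0,"x":0,"y":0,"z":0,"hand":-1},{"ax":0,"ay":-0.12,"az":0,"x":0,"y":0,"z":0,"hand":-1},{"ax":0,"ay":-0.12,"az":0,"x":0,"y":0,"z":0,"hand":-1},{"ax":0,"ay":-0.12,"az":0,"x":0,"y":0,"z":0,"hand":-1}]'
python3 -m inch '[{"ax":0,"ay":-0.12,"az":0,"x":0,"y":0,"z":0,"hand":-1},{"ax":0,"ay":-0.12,"az":0,"x":0,"y":0,"z":0,"hand":-1},{"ax":0,"ay":-0.12,"az":0,"x":0,"y":0,"z":0,"hand":-1},{"ax":0,"ay":-0.12,"az":0,"x":0,"y":0,"z":0,"hand":-1},{"ax":0,"ay":0,"az":0,"x":0,"y":0,"z":0,"hand":-1}]'
python3 -c "
from h import *
st();plan([.5482,.1752,.16],-.09)"
```

```text
time: 0.52
eef_pos: [0.2645, -0.6206, 0.2415]
tcp_rot: [-0.679, 0.196, -0.196, 0.68]
contact_force: [0.6, -0.5, 0.8]
opening: 1.0
time: 0.93
eef_pos: [0.2646, -0.6206, 0.2415]
tcp_rot: [-0.706, 0.031, -0.03, 0.707]
contact_force: [0.2, 0.2, -0.0]
opening: 1.002
t0.93 pos [ 264.6 -620.6  241.5] yaw -0.086 F [ 0.2  0.2 -0. ] open 1.002 q [-1.32  0.29  1.58  0.    1.28 -1.23] tilt [-0.     0.001]
turn ay 0.004  rows>=1 | then x 211.0 z 818.1 y(down) 81.5 rows>=21 tilt [-0.     0.001]
```

```bash
python3 -m inch '[{"ax":0,"ay":0,"az":0,"x":10,"y":0,"z":39,"hand":-1},{"ax":0,"ay":0,"az":0,"x":10,"y":0,"z":39,"hand":-1},{"ax":0,"ay":0,"az":0,"x":10,"y":0,"z":39,"hand":-1},{"ax":0,"ay":0,"az":0,"x":10,"y":0,"z":39,"hand":-1},{"ax":0,"ay":0,"az":0,"x":10,"y":0,"z":39,"hand":-1}]' | sed -n 2p
python3 -m inch '[{"ax":0,"ay":0,"az":0,"x":10,"y":0,"z":39,"hand":-1},{"ax":0,"ay":0,"az":0,"x":10,"y":0,"z":39,"hand":-1},{"ax":0,"ay":0,"az":0,"x":10,"y":0,"z":39,"hand":-1},{"ax":0,"ay":0,"az":0,"x":10,"y":0,"z":39,"hand":-1},{"ax":0,"ay":0,"az":0,"x":10,"y":0,"z":39,"hand":-1}]' | sed -n 2p
python3 -m inch '[{"ax":0,"ay":0,"az":0,"x":10,"y":0,"z":39,"hand":-1},{"ax":0,"ay":0,"az":0,"x":10,"y":0,"z":39,"hand":-1},{"ax":0,"ay":0,"az":0,"x":10,"y":0,"z":39,"hand":-1},{"ax":0,"ay":0,"az":0,"x":10,"y":0,"z":39,"hand":-1},{"ax":0,"ay":0,"az":0,"x":10,"y":0,"z":39,"hand":-1}]' | sed -n 2p
python3 -m inch '[{"ax":0,"ay":0,"az":0,"x":10,"y":0,"z":39,"hand":-1},{"ax":0,"ay":0,"az":0,"x":10,"y":0,"z":39,"hand":-1},{"ax":0,"ay":0,"az":0,"x":10,"y":0,"z":39,"hand":-1},{"ax":0,"ay":0,"az":0,"x":10,"y":0,"z":39,"hand":-1},{"ax":0,"ay":0,"az":0,"x":10,"y":0,"z":39,"hand":-1}]' | sed -n 2p
python3 -m inch '[{"ax":0,"ay":0,"az":0,"x":11,"y":20,"z":38,"hand":-1},{"ax":0,"ay":0,"az":0,"x":0,"y":40,"z":0,"hand":-1},{"ax":0,"ay":0,"az":0,"x":0,"y":21,"z":0,"hand":-1},{"ax":0,"ay":0,"az":0,"x":0,"y":0,"z":0,"hand":-1},{"ax":0,"ay":0,"az":0,"x":0,"y":0,"z":0,"hand":-1}]'
python3 -c "
from h import *
st();plan([.5482,.1752,.07],-.09)
c=snap('side','s1.png')
i=c['img'][120:300,200:400]
cv2.imwrite('pics/s1c.png',cv2.cvtColor(cv2.resize(i,None,fx=3.3,fy=3.3,interpolation=cv2.INTER_CUBIC),4))"
```

```text
eef_pos: [0.3317, -0.4292, 0.2418]
eef_pos: [0.3985, -0.2392, 0.2421]
eef_pos: [0.4655, -0.0493, 0.2423]
eef_pos: [0.5324, 0.1406, 0.2422]
time: 3.02
eef_pos: [0.5447, 0.1731, 0.161]
tcp_rot: [0.707, -0.033, 0.03, -0.706]
contact_force: [0.3, 0.1, 0.5]
opening: 1.002
t3.02 pos [544.7 173.1 161. ] yaw -0.090 F [0.3 0.1 0.5] open 1.002 q [ 0.13  0.14  1.9  -0.    1.1   0.22] tilt [-0.004 -0.001]
turn ay 0.000  rows>=1 | then x 3.3 z 2.4 y(down) 91.0 rows>=1 tilt [-0.004 -0.001]
```

View pics/s1c.png

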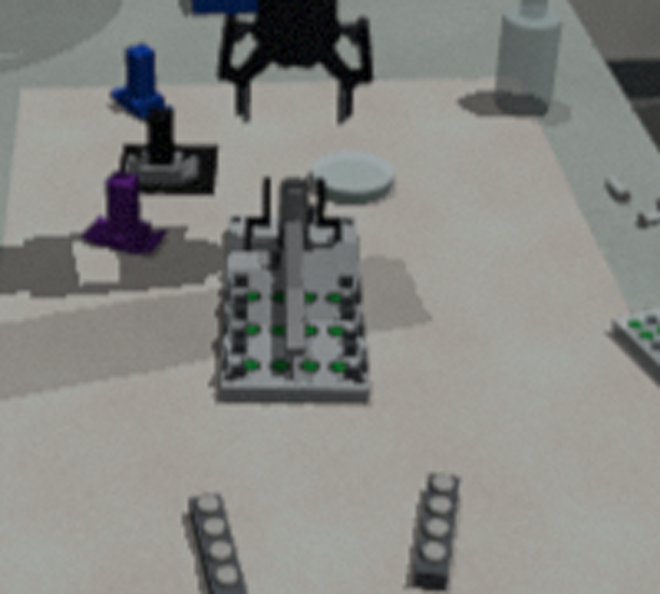

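The open gripper is centred over the hub: fingers at crop (243,110) and (343,110), tabs at (265,210) and (320,200). I'll descend, squeeze and turn.

```bash
python3 -m inch '[{"ax":0,"ay":0,"az":0,"x":3,"y":0,"z":2,"hand":-1},{"ax":0,"ay":0,"az":0,"x":0,"y":30,"z":0,"hand":-1},{"ax":0,"ay":0,"az":0,"x":0,"y":30,"z":0,"hand":-1},{"ax":0,"ay":0,"az":0,"x":0,"y":20,"z":0,"hand":-1},{"ax":0,"ay":0,"az":0,"x":0,"y":10,"z":0,"hand":-1}]' 50
python3 -m inch '[{"ax":0,"ay":0,"az":0,"x":0,"y":0,"z":0,"hand":1},{"ax":0,"ay":0,"az":0,"x":0,"y":0,"z":0,"hand":1},{"ax":0,"ay":0,"az":0,"x":0,"y":0,"z":0,"hand":1},{"ax":0,"ay":0,"az":0,"x":0,"y":0,"z":0,"hand":1},{"ax":0,"ay":0,"az":0,"x":0,"y":0,"z":0,"hand":1}]' 50
python3 -m inch '[{"ax":0,"ay":0,"az":0,"x":0,"y":0,"z":0,"hand":1},{"ax":0,"ay":0,"az":0,"x":0,"y":0,"z":0,"hand":1},{"ax":0,"ay":0,"az":0,"x":0,"y":0,"z":0,"hand":1},{"ax":0,"ay":0,"az":0,"x":0,"y":0,"z":0,"hand":1},{"ax":0,"ay":0,"az":0,"x":0,"y":0,"z":0,"hand":1}]' 50
python3 -c "
from h import *
st();plan([.5482,.1752,.07],-.09)"
```

```text
time: 3.48
eef_pos: [0.549, 0.1744, 0.0718]
tcp_rot: [0.706, -0.032, 0.031, -0.706]
contact_force: [0.3, -0.8, -0.6]
opening: 1.0
time: 3.9
eef_pos: [0.5478, 0.1753, 0.0776]
tcp_rot: [0.707, -0.033, 0.029, -0.706]
contact_force: [-15.1, -1.4, 18.6]
opening: 0.503
time: 4.32
eef_pos: [0.5478, 0.1753, 0.0776]
tcp_rot: [0.707, -0.033, 0.029, -0.706]
contact_force: [-14.8, -0.9, 19.1]
opening: 0.502
t4.32 pos [547.8 175.3  77.6] yaw -0.088 F [-14.8  -0.9  19.1] open 0.502 q [0.13 0.26 1.93 0.   0.95 0.22] tilt [-0.006 -0.001]
turn ay 0.002  rows>=1 | then x 0.4 z -0.1 y(down) 7.6 rows>=1 tilt [-0.006 -0.001]
```

```bash
python3 -m inch '[{"ax":0,"ay":0,"az":0,"x":-2,"y":-3,"z":0,"hand":1},{"ax":0,"ay":0,"az":0,"x":0,"y":-3,"z":0,"hand":1},{"ax":0,"ay":0,"az":0,"x":0,"y":0,"z":0,"hand":1},{"ax":0,"ay":0,"az":0,"x":0,"y":0,"z":0,"hand":1},{"ax":0,"ay":0,"az":0,"x":0,"y":0,"z":0,"hand":1}]' 50
python3 -m inch '[{"ax":0,"ay":-0.05,"az":0,"x":0,"y":0,"z":0,"hand":1},{"ax":0,"ay":-0.05,"az":0,"x":0,"y":0,"z":0,"hand":1},{"ax":0,"ay":0,"az":0,"x":0,"y":0,"z":0,"hand":1},{"ax":0,"ay":0,"az":0,"x":0,"y":0,"z":0,"hand":1},{"ax":0,"ay":0,"az":0,"x":0,"y":0,"z":0,"hand":1}]' 50
python3 -c "
from h import *
st();print(get_state()['wrist_torque'])"
```

```text
time: 4.73
eef_pos: [0.5474, 0.1752, 0.0784]
tcp_rot: [-0.706, 0.031, -0.032, 0.707]
contact_force: [2.9, 1.6, -9.1]
opening: 0.485
time: 5.15
eef_pos: [0.5472, 0.1752, 0.0784]
tcp_rot: [-0.707, -0.004, 0.004, 0.707]
contact_force: [3.0, 2.8, -11.4]
opening: 0.493
t5.15 pos [547.2 175.2  78.4] yaw 0.011 F [  3.    2.8 -11.4] open 0.493 q [0.13 0.26 1.94 0.   0.94 0.12] tilt [0. 0.]
[ 0.41637121 -0.43131162  0.05639014]
```

```bash
python3 -m inch '[{"ax":0,"ay":-0.1,"az":0,"x":0,"y":2,"z":0,"hand":1},{"ax":0,"ay":-0.1,"az":0,"x":0,"y":0,"z":0,"hand":1},{"ax":0,"ay":-0.1,"az":0,"x":0,"y":0,"z":0,"hand":1},{"ax":0,"ay":-0.1,"az":0,"x":0,"y":0,"z":0,"hand":1},{"ax":0,"ay":-0.1,"az":0,"x":0,"y":0,"z":0,"hand":1}]' 50
python3 -m inch '[{"ax":0,"ay":-0.1,"az":0,"x":0,"y":0,"z":0,"hand":1},{"ax":0,"ay":-0.1,"az":0,"x":0,"y":0,"z":0,"hand":1},{"ax":0,"ay":-0.1,"az":0,"x":0,"y":0,"z":0,"hand":1},{"ax":0,"ay":-0.1,"az":0,"x":0,"y":0,"z":0,"hand":1},{"ax":0,"ay":-0.1,"az":0,"x":0,"y":0,"z":0,"hand":1}]' 50
python3 -m inch '[{"ax":0,"ay":-0.1,"az":0,"x":0,"y":0,"z":0,"hand":1},{"ax":0,"ay":-0.1,"az":0,"x":0,"y":0,"z":0,"hand":1},{"ax":0,"ay":-0.1,"az":0,"x":0,"y":0,"z":0,"hand":1},{"ax":0,"ay":0,"az":0,"x":0,"y":0,"z":0,"hand":1},{"ax":0,"ay":0,"az":0,"x":0,"y":0,"z":0,"hand":1}]' 50
python3 -c "
from h import *
st();print(get_state()['wrist_torque'])
snap('top','t2.png')
i=cv2.imread('pics/t2.png')[140:270,180:390]
cv2.imwrite('pics/t2c.png',cv2.resize(i,None,fx=2.85,fy=2.85,interpolation=2))"
```

```text
time: 5.57
eef_pos: [0.5461, 0.1749, 0.0783]
tcp_rot: [-0.684, -0.178, 0.181, 0.684]
contact_force: [-5.5, 0.6, 2.6]
opening: 0.487
time: 5.98
eef_pos: [0.5452, 0.1741, 0.0783]
tcp_rot: [-0.618, -0.341, 0.346, 0.618]
contact_force: [-8.6, -3.5, 5.4]
opening: 0.497
time: 6.4
eef_pos: [0.545, 0.1734, 0.0782]
tcp_rot: [-0.56, -0.428, 0.435, 0.561]
contact_force: [-9.4, -5.1, 5.6]
opening: 0.489
t6.40 pos [545.  173.4  78.2] yaw 1.312 F [-9.4 -5.1  5.6] open 0.489 q [ 0.13  0.26  1.94 -0.    0.95 -1.18] tilt [-0.006  0.006]
[-0.79078882  1.29339278  0.03172834]
```

View pics/t2c.png

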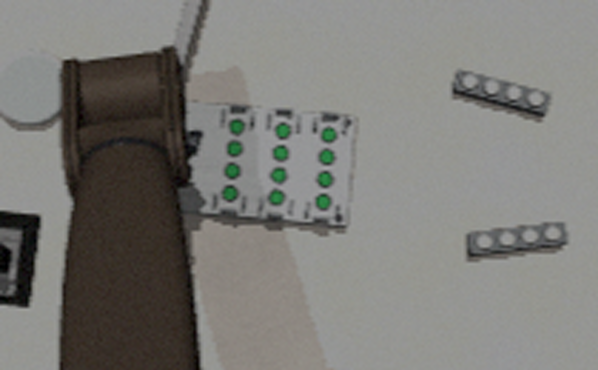

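The bar now points to crop (195,30), clear of the lanes, at about 1.4 rad. I'll nudge it to the stop and let go.

```bash
python3 -m inch '[{"ax":0,"ay":-0.03,"az":0,"x":0,"y":0,"z":0,"hand":1},{"ax":0,"ay":-0.03,"az":0,"x":0,"y":0,"z":0,"hand":1},{"ax":0,"ay":0,"az":0,"x":0,"y":0,"z":0,"hand":1},{"ax":0,"ay":0,"az":0,"x":0,"y":0,"z":0,"hand":1},{"ax":0,"ay":0,"az":0,"x":0,"y":0,"z":0,"hand":1}]' 50
python3 -c "
from h import *
st();print(get_state()['wrist_torque'])"
python3 -m inch '[{"ax":0,"ay":0,"az":0,"x":0,"y":0,"z":0,"hand":-1},{"ax":0,"ay":0,"az":0,"x":0,"y":0,"z":0,"hand":-1},{"ax":0,"ay":0,"az":0,"x":0,"y":0,"z":0,"hand":-1},{"ax":0,"ay":0,"az":0,"x":0,"y":0,"z":0,"hand":-1},{"ax":0,"ay":0,"az":0,"x":0,"y":0,"z":0,"hand":-1}]' 50
python3 -m inch '[{"ax":0,"ay":0,"az":0,"x":0,"y":0,"z":0,"hand":-1},{"ax":0,"ay":0,"az":0,"x":0,"y":0,"z":0,"hand":-1},{"ax":0,"ay":0,"az":0,"x":0,"y":0,"z":0,"hand":-1},{"ax":0,"ay":0,"az":0,"x":0,"y":-20,"z":0,"hand":-1},{"ax":0,"ay":0,"az":0,"x":0,"y":-30,"z":0,"hand":-1}]' 50
python3 -m inch '[{"ax":0,"ay":0,"az":0,"x":0,"y":-40,"z":0,"hand":-1},{"ax":0,"ay":0,"az":0,"x":0,"y":-40,"z":0,"hand":-1},{"ax":0,"ay":0,"az":0,"x":0,"y":-40,"z":0,"hand":-1},{"ax":0,"ay":0,"az":0,"x":0,"y":0,"z":0,"hand":-1},{"ax":0,"ay":0,"az":0,"x":0,"y":0,"z":0,"hand":-1}]' 50
python3 -c "
from h import *
st();plan([.6245,-.2408,.20],-.258); plan([.6245,-.2408,.20],-.258+np.pi)"
```

```text
time: 6.87
eef_pos: [0.5449, 0.1733, 0.0783]
tcp_rot: [-0.548, -0.443, 0.448, 0.55]
contact_force: [-8.8, -5.6, 6.3]
opening: 0.491
t6.87 pos [544.9 173.3  78.3] yaw 1.363 F [-8.8 -5.6  6.3] open 0.491 q [ 0.13  0.26  1.94 -0.    0.95 -1.23] tilt [-0.004  0.008]
[-1.0368784   1.27609013 -1.557724  ]
time: 7.28
eef_pos: [0.549, 0.1754, 0.0787]
tcp_rot: [0.548, 0.449, -0.447, -0.546]
contact_force: [1.1, -0.3, 0.9]
opening: 1.001
time: 7.7
eef_pos: [0.5443, 0.1747, 0.1234]
tcp_rot: [-0.546, -0.445, 0.45, 0.549]
contact_force: [-0.2, -0.1, 0.5]
opening: 1.003
time: 8.12
eef_pos: [0.5489, 0.1754, 0.2509]
tcp_rot: [0.549, 0.45, -0.445, -0.546]
contact_force: [-0.5, 0.2, -0.4]
opening: 0.999
t8.12 pos [548.9 175.4 250.9] yaw 1.372 F [-0.5  0.2 -0.4] open 0.999 q [ 0.13  0.06  1.82 -0.    1.25 -1.24] tilt [ 0.003 -0.008]
turn ay 1.630  rows>=14 | then x 179.3 z -383.1 y(down) 50.9 rows>=11 tilt [ 0.003 -0.008]
turn ay -1.511  rows>=13 | then x -179.3 z 383.1 y(down) 50.9 rows>=11 tilt [ 0.003 -0.008]
```

```bash
python3 -m inch '[{"ax":0,"ay":0.11,"az":0,"x":0,"y":0,"z":0,"hand":-1},{"ax":0,"ay":0.11,"az":0,"x":0,"y":0,"z":0,"hand":-1},{"ax":0,"ay":0.11,"az":0,"x":0,"y":0,"z":0,"hand":-1},{"ax":0,"ay":0.11,"az":0,"x":0,"y":0,"z":0,"hand":-1},{"ax":0,"ay":0.11,"az":0,"x":0,"y":0,"z":0,"hand":-1}]' | sed -n 2p
python3 -m inch '[{"ax":0,"ay":0.11,"az":0,"x":0,"y":0,"z":0,"hand":-1},{"ax":0,"ay":0.11,"az":0,"x":0,"y":0,"z":0,"hand":-1},{"ax":0,"ay":0.11,"az":0,"x":0,"y":0,"z":0,"hand":-1},{"ax":0,"ay":0.11,"az":0,"x":0,"y":0,"z":0,"hand":-1},{"ax":0,"ay":0.11,"az":0,"x":0,"y":0,"z":0,"hand":-1}]' | sed -n 2p
python3 -m inch '[{"ax":0,"ay":0.11,"az":0,"x":0,"y":0,"z":0,"hand":-1},{"ax":0,"ay":0.11,"az":0,"x":0,"y":0,"z":0,"hand":-1},{"ax":0,"ay":0.11,"az":0,"x":0,"y":0,"z":0,"hand":-1},{"ax":0,"ay":0.11,"az":0,"x":0,"y":0,"z":0,"hand":-1},{"ax":0,"ay":0.09,"az":0,"x":0,"y":0,"z":0,"hand":-1}]' | sed -n 2p
python3 -m inch '[{"ax":0,"ay":0,"az":0,"x":18,"y":0,"z":-37,"hand":-1},{"ax":0,"ay":0,"az":0,"x":18,"y":0,"z":-37,"hand":-1},{"ax":0,"ay":0,"az":0,"x":18,"y":0,"z":-37,"hand":-1},{"ax":0,"ay":0,"az":0,"x":18,"y":0,"z":-37,"hand":-1},{"ax":0,"ay":0,"az":0,"x":18,"y":0,"z":-37,"hand":-1}]' | sed -n 2p
python3 -m inch '[{"ax":0,"ay":0,"az":0,"x":18,"y":10,"z":-37,"hand":-1},{"ax":0,"ay":0,"az":0,"x":18,"y":10,"z":-37,"hand":-1},{"ax":0,"ay":0,"az":0,"x":18,"y":10,"z":-37,"hand":-1},{"ax":0,"ay":0,"az":0,"x":18,"y":10,"z":-37,"hand":-1},{"ax":0,"ay":0,"az":0,"x":17,"y":10,"z":-37,"hand":-1}]' | sed -n 2p
python3 -m inch '[{"ax":0,"ay":0,"az":0,"x":0,"y":20,"z":-13,"hand":-1},{"ax":0,"ay":0,"az":0,"x":0,"y":30,"z":0,"hand":-1},{"ax":0,"ay":0,"az":0,"x":0,"y":30,"z":0,"hand":-1},{"ax":0,"ay":0,"az":0,"x":0,"y":20,"z":0,"hand":-1},{"ax":0,"ay":0,"az":0,"x":0,"y":0,"z":0,"hand":-1}]' | sed -n 2p
python3 -c "
from h import *
st();plan([.6245,-.2408,.014],-.258); 
c=snap('top','t3.png')
i=cv2.imread('pics/t3.png')[120:280,110:390]
cv2.imwrite('pics/t3c.png',cv2.resize(i,None,fx=2.85,fy=2.85,interpolation=2))"
```

```text
eef_pos: [0.546, 0.1749, 0.2441]
eef_pos: [0.546, 0.1749, 0.244]
eef_pos: [0.546, 0.1749, 0.244]
eef_pos: [0.5859, -0.0283, 0.2442]
eef_pos: [0.6242, -0.227, 0.1942]
eef_pos: [0.6169, -0.2358, 0.0883]
t10.62 pos [ 616.9 -235.8   88.3] yaw -0.259 F [-0.6  0.6  0.4] open 1.001 q [-0.52  0.42  1.71 -0.    1.03 -0.26] tilt [-0.015  0.004]
turn ay -0.001  rows>=1 | then x 8.7 z -2.9 y(down) 74.3 rows>=1 tilt [-0.015  0.004]
```

View pics/t3c.png

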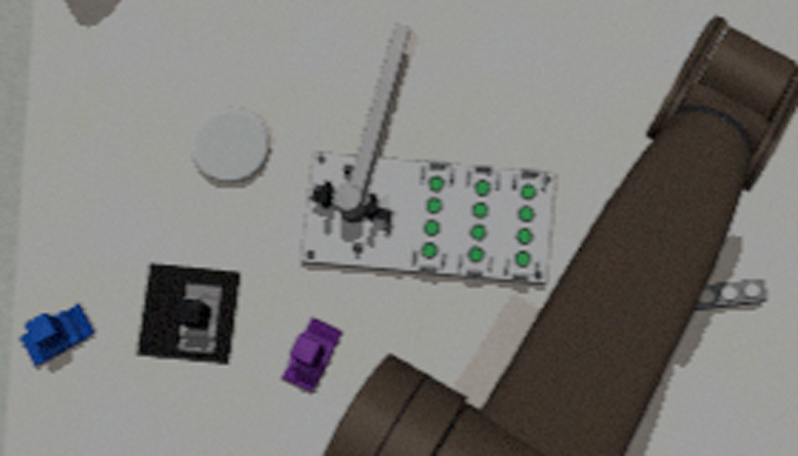

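The bar is clear, tip at crop (402,30). Now to settle and correct over strip 1.

```bash
python3 -m inch '[{"ax":0,"ay":0,"az":0,"x":0,"y":20,"z":0,"hand":-1},{"ax":0,"ay":0,"az":0,"x":0,"y":10,"z":0,"hand":-1},{"ax":0,"ay":0,"az":0,"x":0,"y":0,"z":0,"hand":-1},{"ax":0,"ay":0,"az":0,"x":0,"y":0,"z":0,"hand":-1},{"ax":0,"ay":0,"az":0,"x":0,"y":0,"z":0,"hand":-1}]' | sed -n 2p
python3 -c "
from h import *
st();plan([.6245,-.2408,.014],-.258)"
```

```text
eef_pos: [0.6225, -0.2384, 0.0686]
t11.08 pos [ 622.5 -238.4   68.6] yaw -0.258 F [-0.2 -0.4 -0.1] open 0.998 q [-0.52  0.45  1.71  0.    0.99 -0.26] tilt [ 0.002 -0.   ]
turn ay 0.000  rows>=1 | then x 2.5 z -1.9 y(down) 54.6 rows>=1 tilt [ 0.002 -0.   ]
```

```bash
python3 -m inch '[{"ax":0,"ay":0,"az":0,"x":2,"y":20,"z":-2,"hand":-1},{"ax":0,"ay":0,"az":0,"x":0,"y":20,"z":0,"hand":-1},{"ax":0,"ay":0,"az":0,"x":0,"y":13,"z":0,"hand":-1},{"ax":0,"ay":0,"az":0,"x":0,"y":0,"z":0,"hand":-1},{"ax":0,"ay":0,"az":0,"x":0,"y":0,"z":0,"hand":-1}]' 60 | sed -n 2,4p
python3 -m inch '[{"ax":0,"ay":0,"az":0,"x":0,"y":0,"z":0,"hand":1},{"ax":0,"ay":0,"az":0,"x":0,"y":0,"z":0,"hand":1},{"ax":0,"ay":0,"az":0,"x":0,"y":0,"z":0,"hand":1},{"ax":0,"ay":0,"az":0,"x":0,"y":0,"z":0,"hand":1},{"ax":0,"ay":0,"az":0,"x":0,"y":0,"z":0,"hand":1}]' 60
python3 -m inch '[{"ax":0,"ay":0,"az":0,"x":0,"y":0,"z":0,"hand":1},{"ax":0,"ay":0,"az":0,"x":0,"y":0,"z":0,"hand":1},{"ax":0,"ay":0,"az":0,"x":0,"y":-20,"z":0,"hand":1},{"ax":0,"ay":0,"az":0,"x":0,"y":-30,"z":0,"hand":1},{"ax":0,"ay":0,"az":0,"x":0,"y":0,"z":0,"hand":1}]' 60
python3 -m inch '[{"ax":0,"ay":0,"az":0,"x":0,"y":-30,"z":0,"hand":1},{"ax":0,"ay":0,"az":0,"x":0,"y":0,"z":0,"hand":1},{"ax":0,"ay":0,"az":0,"x":0,"y":0,"z":0,"hand":1},{"ax":0,"ay":0,"az":0,"x":0,"y":0,"z":0,"hand":1},{"ax":0,"ay":0,"az":0,"x":0,"y":0,"z":0,"hand":1}]' 60
python3 -c "
from h import *
st()
c=snap('side','s4.png')
i=cv2.imread('pics/s4.png')[190:330,230:400]
cv2.imwrite('pics/s4c.png',cv2.resize(i,None,fx=3.5,fy=3.5,interpolation=2))"
```

```text
eef_pos: [0.623, -0.2403, 0.014]
tcp_rot: [-0.701, 0.091, -0.091, 0.701]
contact_force: [0.1, 0.3, 0.7]
time: 11.92
eef_pos: [0.6237, -0.2408, 0.015]
tcp_rot: [0.701, -0.09, 0.091, -0.701]
contact_force: [-0.4, -1.1, 9.6]
opening: 0.296
time: 12.33
eef_pos: [0.6261, -0.2421, 0.0696]
tcp_rot: [0.702, -0.088, 0.094, -0.7]
contact_force: [2.0, -1.2, 0.3]
opening: 0.285
time: 12.75
eef_pos: [0.622, -0.2399, 0.0917]
tcp_rot: [-0.701, 0.092, -0.09, 0.702]
contact_force: [-0.5, -0.6, -1.1]
opening: 0.288
t12.75 pos [ 622.  -239.9   91.7] yaw -0.258 F [-0.5 -0.6 -1.1] open 0.288 q [-0.52  0.42  1.69  0.    1.03 -0.26] tilt [-0.004  0.001]
```

View pics/s4c.png

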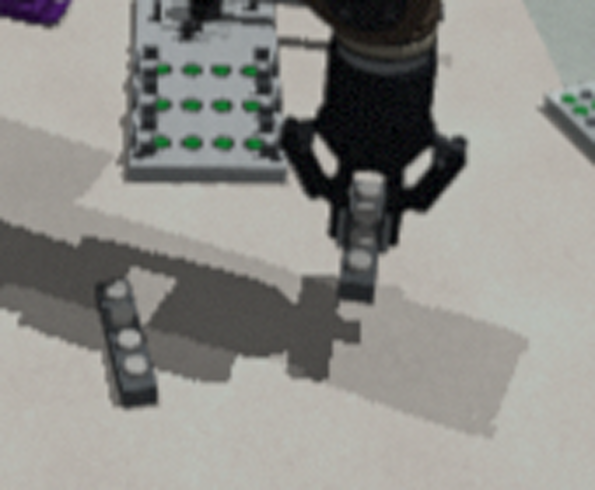

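```bash
python3 -m inch '[{"ax":0,"ay":0.1,"az":0,"x":0,"y":0,"z":0,"hand":1},{"ax":0,"ay":0.1,"az":0,"x":0,"y":0,"z":0,"hand":1},{"ax":0,"ay":0.1,"az":0,"x":0,"y":0,"z":0,"hand":1},{"ax":0,"ay":0.1,"az":0,"x":0,"y":0,"z":0,"hand":1},{"ax":0,"ay":0.1,"az":0,"x":0,"y":0,"z":0,"hand":1}]' | sed -n 2p
python3 -m inch '[{"ax":0,"ay":0.1,"az":0,"x":0,"y":0,"z":0,"hand":1},{"ax":0,"ay":0.1,"az":0,"x":0,"y":0,"z":0,"hand":1},{"ax":0,"ay":0.1,"az":0,"x":0,"y":0,"z":0,"hand":1},{"ax":0,"ay":0.1,"az":0,"x":0,"y":0,"z":0,"hand":1},{"ax":0,"ay":0.1,"az":0,"x":0,"y":0,"z":0,"hand":1}]' | sed -n 2p
python3 -m inch '[{"ax":0,"ay":0.1,"az":0,"x":0,"y":0,"z":0,"hand":1},{"ax":0,"ay":0.1,"az":0,"x":0,"y":0,"z":0,"hand":1},{"ax":0,"ay":0.1,"az":0,"x":0,"y":0,"z":0,"hand":1},{"ax":0,"ay":0.1,"az":0,"x":0,"y":0,"z":0,"hand":1},{"ax":0,"ay":0,"az":0,"x":0,"y":0,"z":0,"hand":1}]'
python3 -c "
from h import *
st(); plan([*car(0,-.055),.08],-1.66)"
```

```text
eef_pos: [0.6225, -0.2402, 0.0924]
eef_pos: [0.6225, -0.2402, 0.0924]
time: 14.05
eef_pos: [0.6225, -0.2402, 0.0925]
tcp_rot: [-0.478, 0.523, -0.521, 0.477]
contact_force: [0.2, -0.6, -1.8]
opening: 0.286
t14.05 pos [ 622.5 -240.2   92.5] yaw -1.660 F [ 0.2 -0.6 -1.8] open 0.286 q [-0.52  0.42  1.69  0.    1.03  1.14] tilt [-0.001 -0.002]
turn ay 0.000  rows>=1 | then x -202.1 z -111.2 y(down) 12.5 rows>=6 tilt [-0.001 -0.002]
```

```bash
python3 -m inch '[{"ax":0,"ay":0,"az":0,"x":-25,"y":0,"z":-14,"hand":1},{"ax":0,"ay":0,"az":0,"x":-25,"y":0,"z":-14,"hand":1},{"ax":0,"ay":0,"az":0,"x":-25,"y":0,"z":-14,"hand":1},{"ax":0,"ay":0,"az":0,"x":-25,"y":0,"z":-14,"hand":1},{"ax":0,"ay":0,"az":0,"x":-25,"y":0,"z":-14,"hand":1}]' | sed -n 2p
python3 -m inch '[{"ax":0,"ay":0,"az":0,"x":-25,"y":0,"z":-14,"hand":1},{"ax":0,"ay":0,"az":0,"x":-25,"y":0,"z":-14,"hand":1},{"ax":0,"ay":0,"az":0,"x":-27,"y":0,"z":-13,"hand":1},{"ax":0,"ay":0,"az":0,"x":0,"y":10,"z":0,"hand":1},{"ax":0,"ay":0,"az":0,"x":0,"y":10,"z":0,"hand":1}]' | sed -n 2p
python3 -m inch '[{"ax":0,"ay":0,"az":0,"x":0,"y":0,"z":0,"hand":1},{"ax":0,"ay":0,"az":0,"x":0,"y":0,"z":0,"hand":1},{"ax":0,"ay":0,"az":0,"x":0,"y":0,"z":0,"hand":1},{"ax":0,"ay":0,"az":0,"x":0,"y":0,"z":0,"hand":1},{"ax":0,"ay":0,"az":0,"x":0,"y":0,"z":0,"hand":1}]'
python3 -c "
from h import *
st(); plan([*car(0,-.055),.036],-1.66)
c=snap('side','s5.png')
i=cv2.imread('pics/s5.png')[190:290,240:350]
cv2.imwrite('pics/s5c.png',cv2.resize(i,None,fx=5.5,fy=5.5,interpolation=2))"
```

```text
eef_pos: [0.5632, -0.1087, 0.0932]
eef_pos: [0.5299, -0.0285, 0.0737]
time: 15.3
eef_pos: [0.5309, -0.0305, 0.0746]
tcp_rot: [0.477, -0.521, 0.522, -0.478]
contact_force: [-0.7, 0.5, -1.6]
opening: 0.284
t15.30 pos [530.9 -30.5  74.6] yaw -1.659 F [-0.7  0.5 -1.6] open 0.284 q [-0.25  0.18  2.04 -0.    0.92  1.41] tilt [0.    0.001]
turn ay 0.001  rows>=1 | then x -1.4 z -1.2 y(down) 38.6 rows>=1 tilt [0.    0.001]
```

View pics/s5c.png

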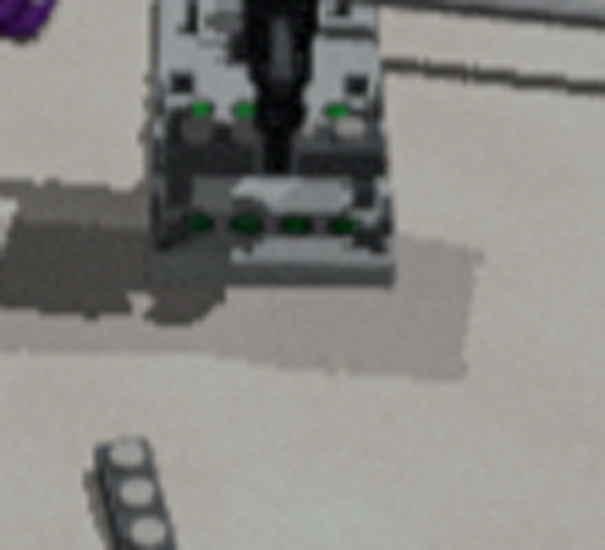

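```bash
python3 -m inch '[{"ax":0,"ay":0,"az":0,"x":-1,"y":0,"z":-1,"hand":1},{"ax":0,"ay":0,"az":0,"x":0,"y":15,"z":0,"hand":1},{"ax":0,"ay":0,"az":0,"x":0,"y":15,"z":0,"hand":1},{"ax":0,"ay":0,"az":0,"x":0,"y":0,"z":0,"hand":1},{"ax":0,"ay":0,"az":0,"x":0,"y":0,"z":0,"hand":1}]'
python3 -m inch '[{"ax":0,"ay":0,"az":0,"x":0,"y":4,"z":0,"hand":1},{"ax":0,"ay":0,"az":0,"x":0,"y":4,"z":0,"hand":1},{"ax":0,"ay":0,"az":0,"x":0,"y":0,"z":0,"hand":1},{"ax":0,"ay":0,"az":0,"x":0,"y":0,"z":0,"hand":1},{"ax":0,"ay":0,"az":0,"x":0,"y":0,"z":0,"hand":1}]'
python3 -c "
from h import *
st(); plan([*car(0,-.055),.035],-1.66)"
```

```text
time: 15.77
eef_pos: [0.5286, -0.029, 0.0437]
tcp_rot: [-0.479, 0.522, -0.521, 0.477]
contact_force: [-1.7, -2.6, -2.2]
opening: 0.285
time: 16.18
eef_pos: [0.5299, -0.0291, 0.0365]
tcp_rot: [0.478, -0.521, 0.522, -0.478]
contact_force: [1.9, -5.3, -2.4]
opening: 0.289
t16.18 pos [529.9 -29.1  36.5] yaw -1.658 F [ 1.9 -5.3 -2.4] open 0.289 q [-0.25  0.24  2.05 -0.    0.84  1.41] tilt [0.001 0.002]
turn ay 0.002  rows>=1 | then x -0.1 z -0.2 y(down) 1.5 rows>=1 tilt [0.001 0.002]
```

```bash
python3 -m inch '[{"ax":0,"ay":0,"az":0,"x":0,"y":2,"z":0,"hand":1},{"ax":0,"ay":0,"az":0,"x":0,"y":0,"z":0,"hand":1},{"ax":0,"ay":0,"az":0,"x":0,"y":0,"z":0,"hand":-0.2},{"ax":0,"ay":0,"az":0,"x":0,"y":0,"z":0,"hand":-0.2},{"ax":0,"ay":0,"az":0,"x":0,"y":0,"z":0,"hand":-0.2}]'
python3 -m inch '[{"ax":0,"ay":0,"az":0,"x":0,"y":-10,"z":0,"hand":-0.2},{"ax":0,"ay":0,"az":0,"x":0,"y":-30,"z":0,"hand":-0.2},{"ax":0,"ay":0,"az":0,"x":0,"y":-40,"z":0,"hand":-1},{"ax":0,"ay":0,"az":0,"x":0,"y":-40,"z":0,"hand":-1},{"ax":0,"ay":0,"az":0,"x":0,"y":-40,"z":0,"hand":-1}]'
python3 -c "
from h import *
st(); plan([.4473,-.2551,.195],.123);plan([.4473,-.2551,.195],.123+np.pi)"
```

```text
time: 16.6
eef_pos: [0.5289, -0.0277, 0.034]
tcp_rot: [-0.477, 0.522, -0.521, 0.478]
contact_force: [0.5, -0.2, -0.2]
opening: 0.597
time: 17.02
eef_pos: [0.5287, -0.0279, 0.1963]
tcp_rot: [-0.478, 0.522, -0.521, 0.478]
contact_force: [1.0, 0.2, -0.5]
opening: 0.984
t17.02 pos [528.7 -27.9 196.3] yaw -1.658 F [ 1.   0.2 -0.5] open 0.984 q [-0.24  0.01  1.98  0.    1.16  1.41] tilt [-0.001 -0.001]
turn ay -1.781  rows>=15 | then x -108.6 z -215.4 y(down) 1.3 rows>=6 tilt [-0.001 -0.001]
turn ay 1.361  rows>=11 | then x 108.6 z 215.4 y(down) 1.3 rows>=6 tilt [-0.001 -0.001]
```

```bash
python3 -m inch '[{"ax":0,"ay":-0.119,"az":0,"x":0,"y":0,"z":0,"hand":-1},{"ax":0,"ay":-0.119,"az":0,"x":0,"y":0,"z":0,"hand":-1},{"ax":0,"ay":-0.119,"az":0,"x":0,"y":0,"z":0,"hand":-1},{"ax":0,"ay":-0.119,"az":0,"x":0,"y":0,"z":0,"hand":-1},{"ax":0,"ay":-0.119,"az":0,"x":0,"y":0,"z":0,"hand":-1}]' | sed -n 2p
python3 -m inch '[{"ax":0,"ay":-0.119,"az":0,"x":0,"y":0,"z":0,"hand":-1},{"ax":0,"ay":-0.119,"az":0,"x":0,"y":0,"z":0,"hand":-1},{"ax":0,"ay":-0.119,"az":0,"x":0,"y":0,"z":0,"hand":-1},{"ax":0,"ay":-0.119,"az":0,"x":0,"y":0,"z":0,"hand":-1},{"ax":0,"ay":-0.119,"az":0,"x":0,"y":0,"z":0,"hand":-1}]' | sed -n 2p
python3 -m inch '[{"ax":0,"ay":-0.119,"az":0,"x":0,"y":0,"z":0,"hand":-1},{"ax":0,"ay":-0.119,"az":0,"x":0,"y":0,"z":0,"hand":-1},{"ax":0,"ay":-0.119,"az":0,"x":0,"y":0,"z":0,"hand":-1},{"ax":0,"ay":-0.119,"az":0,"x":0,"y":0,"z":0,"hand":-1},{"ax":0,"ay":-0.115,"az":0,"x":0,"y":0,"z":0,"hand":-1}]' | sed -n 2p
python3 -m inch '[{"ax":0,"ay":0,"az":0,"x":-17,"y":0,"z":-35,"hand":-1},{"ax":0,"ay":0,"az":0,"x":-17,"y":0,"z":-35,"hand":-1},{"ax":0,"ay":0,"az":0,"x":-17,"y":0,"z":-35,"hand":-1},{"ax":0,"ay":0,"az":0,"x":-17,"y":0,"z":-35,"hand":-1},{"ax":0,"ay":0,"az":0,"x":-17,"y":0,"z":-35,"hand":-1}]' | sed -n 2p
python3 -m inch '[{"ax":0,"ay":0,"az":0,"x":-23,"y":30,"z":-40,"hand":-1},{"ax":0,"ay":0,"az":0,"x":0,"y":40,"z":0,"hand":-1},{"ax":0,"ay":0,"az":0,"x":0,"y":40,"z":0,"hand":-1},{"ax":0,"ay":0,"az":0,"x":0,"y":15,"z":0,"hand":-1},{"ax":0,"ay":0,"az":0,"x":0,"y":0,"z":0,"hand":-1}]' | sed -n 2p
python3 -m inch '[{"ax":0,"ay":0,"az":0,"x":0,"y":0,"z":0,"hand":-1},{"ax":0,"ay":0,"az":0,"x":0,"y":0,"z":0,"hand":-1},{"ax":0,"ay":0,"az":0,"x":0,"y":0,"z":0,"hand":-1},{"ax":0,"ay":0,"az":0,"x":0,"y":0,"z":0,"hand":-1},{"ax":0,"ay":0,"az":0,"x":0,"y":0,"z":0,"hand":-1}]' | sed -n 2p
python3 -c "
from h import *
st();plan([.4473,-.2551,.014],.123)"
```

```text
eef_pos: [0.5291, -0.0281, 0.195]
eef_pos: [0.5291, -0.0281, 0.1948]
eef_pos: [0.5291, -0.0281, 0.1948]
eef_pos: [0.4657, -0.2136, 0.195]
eef_pos: [0.4497, -0.2424, 0.072]
eef_pos: [0.4539, -0.2454, 0.0782]
t19.52 pos [ 453.9 -245.4   78.2] yaw 0.123 F [0.2 0.3 0.6] open 1.001 q [-0.69  0.14  2.08  0.    0.92 -0.82] tilt [ 0.002 -0.002]
turn ay 0.000  rows>=1 | then x -7.7 z -8.9 y(down) 64.2 rows>=1 tilt [ 0.002 -0.002]
```

```bash
python3 -m inch '[{"ax":0,"ay":0,"az":0,"x":-8,"y":0,"z":-9,"hand":-1},{"ax":0,"ay":0,"az":0,"x":0,"y":20,"z":0,"hand":-1},{"ax":0,"ay":0,"az":0,"x":0,"y":0,"z":0,"hand":-1},{"ax":0,"ay":0,"az":0,"x":0,"y":0,"z":0,"hand":-1},{"ax":0,"ay":0,"az":0,"x":0,"y":0,"z":0,"hand":-1}]' 60 | sed -n 2,4p
python3 -m inch '[{"ax":0,"ay":0,"az":0,"x":0,"y":20,"z":0,"hand":-1},{"ax":0,"ay":0,"az":0,"x":0,"y":20,"z":0,"hand":-1},{"ax":0,"ay":0,"az":0,"x":0,"y":4,"z":0,"hand":-1},{"ax":0,"ay":0,"az":0,"x":0,"y":0,"z":0,"hand":-1},{"ax":0,"ay":0,"az":0,"x":0,"y":0,"z":0,"hand":-1}]' 60 | sed -n 2,4p
python3 -m inch '[{"ax":0,"ay":0,"az":0,"x":0,"y":0,"z":0,"hand":1},{"ax":0,"ay":0,"az":0,"x":0,"y":0,"z":0,"hand":1},{"ax":0,"ay":0,"az":0,"x":0,"y":0,"z":0,"hand":1},{"ax":0,"ay":0,"az":0,"x":0,"y":0,"z":0,"hand":1},{"ax":0,"ay":0,"az":0,"x":0,"y":0,"z":0,"hand":1}]' 60
python3 -m inch '[{"ax":0,"ay":0,"az":0,"x":0,"y":0,"z":0,"hand":1},{"ax":0,"ay":0,"az":0,"x":0,"y":0,"z":0,"hand":1},{"ax":0,"ay":0,"az":0,"x":0,"y":-20,"z":0,"hand":1},{"ax":0,"ay":0,"az":0,"x":0,"y":-30,"z":0,"hand":1},{"ax":0,"ay":0,"az":0,"x":0,"y":-30,"z":0,"hand":1}]' 60
python3 -m inch '[{"ax":0,"ay":-0.1,"az":0,"x":0,"y":0,"z":0,"hand":1},{"ax":0,"ay":-0.1,"az":0,"x":0,"y":0,"z":0,"hand":1},{"ax":0,"ay":-0.1,"az":0,"x":0,"y":0,"z":0,"hand":1},{"ax":0,"ay":-0.1,"az":0,"x":0,"y":0,"z":0,"hand":1},{"ax":0,"ay":-0.1,"az":0,"x":0,"y":0,"z":0,"hand":1}]'
python3 -m inch '[{"ax":0,"ay":-0.1,"az":0,"x":0,"y":0,"z":0,"hand":1},{"ax":0,"ay":-0.1,"az":0,"x":0,"y":0,"z":0,"hand":1},{"ax":0,"ay":-0.1,"az":0,"x":0,"y":0,"z":0,"hand":1},{"ax":0,"ay":-0.1,"az":0,"x":0,"y":0,"z":0,"hand":1},{"ax":0,"ay":-0.1,"az":0,"x":0,"y":0,"z":0,"hand":1}]' | sed -n 5p
python3 -m inch '[{"ax":0,"ay":-0.1,"az":0,"x":0,"y":0,"z":0,"hand":1},{"ax":0,"ay":-0.1,"az":0,"x":0,"y":0,"z":0,"hand":1},{"ax":0,"ay":-0.1,"az":0,"x":0,"y":0,"z":0,"hand":1},{"ax":0,"ay":-0.058,"az":0,"x":0,"y":0,"z":0,"hand":1},{"ax":0,"ay":0,"az":0,"x":0,"y":0,"z":0,"hand":1}]'
python3 -c "
from h import *
st();plan([*car(0,.055),.09],-.09+np.pi/2)"
```

```text
eef_pos: [0.4459, -0.2551, 0.0569]
tcp_rot: [-0.706, -0.043, 0.043, 0.706]
contact_force: [0.2, 0.4, 0.1]
eef_pos: [0.4464, -0.2551, 0.0132]
tcp_rot: [0.706, 0.044, -0.043, -0.706]
contact_force: [-0.3, -0.1, -1.3]
time: 20.77
eef_pos: [0.4463, -0.255, 0.013]
tcp_rot: [0.706, 0.044, -0.043, -0.706]
contact_force: [-1.4, -1.5, 9.4]
opening: 0.297
time: 21.18
eef_pos: [0.4446, -0.2536, 0.0915]
tcp_rot: [-0.705, -0.042, 0.045, 0.707]
contact_force: [0.5, -0.4, -1.5]
opening: 0.287
time: 21.6
eef_pos: [0.4455, -0.2543, 0.0918]
tcp_rot: [-0.672, -0.218, 0.219, 0.673]
contact_force: [-0.2, -0.4, -1.5]
opening: 0.293
opening: 0.285
time: 22.43
eef_pos: [0.4455, -0.2543, 0.0917]
tcp_rot: [-0.521, -0.477, 0.477, 0.522]
contact_force: [-0.1, -0.7, -0.7]
opening: 0.285
t22.43 pos [ 445.5 -254.3   91.7] yaw 1.482 F [-0.1 -0.7 -0.7] open 0.285 q [-0.72  0.11  2.08  0.    0.95 -2.2 ] tilt [0.001 0.001]
turn ay 0.001  rows>=1 | then x 342.0 z -63.7 y(down) 1.7 rows>=9 tilt [0.001 0.001]
```

```bash
python3 -m inch '[{"ax":0,"ay":0,"az":0,"x":34,"y":0,"z":-6,"hand":1},{"ax":0,"ay":0,"az":0,"x":34,"y":0,"z":-6,"hand":1},{"ax":0,"ay":0,"az":0,"x":34,"y":0,"z":-6,"hand":1},{"ax":0,"ay":0,"az":0,"x":34,"y":0,"z":-7,"hand":1},{"ax":0,"ay":0,"az":0,"x":34,"y":0,"z":-7,"hand":1}]' | sed -n 2p
python3 -m inch '[{"ax":0,"ay":0,"az":0,"x":34,"y":0,"z":-6,"hand":1},{"ax":0,"ay":0,"az":0,"x":34,"y":0,"z":-6,"hand":1},{"ax":0,"ay":0,"az":0,"x":34,"y":0,"z":-6,"hand":1},{"ax":0,"ay":0,"az":0,"x":34,"y":0,"z":-7,"hand":1},{"ax":0,"ay":0,"az":0,"x":34,"y":0,"z":-7,"hand":1}]' | sed -n 2p
python3 -m inch '[{"ax":0,"ay":0,"az":0,"x":0,"y":20,"z":0,"hand":1},{"ax":0,"ay":0,"az":0,"x":0,"y":0,"z":0,"hand":1},{"ax":0,"ay":0,"az":0,"x":0,"y":0,"z":0,"hand":1},{"ax":0,"ay":0,"az":0,"x":0,"y":0,"z":0,"hand":1},{"ax":0,"ay":0,"az":0,"x":0,"y":0,"z":0,"hand":1}]'
python3 -c "
from h import *
st();plan([*car(0,.055),.035],-.09+np.pi/2)
c=snap('top','t6.png')
i=cv2.imread('pics/t6.png')[130:270,140:340]
cv2.imwrite('pics/t6c.png',cv2.resize(i,None,fx=4,fy=4,interpolation=2))"
```

```text
eef_pos: [0.4928, -0.0867, 0.0921]
eef_pos: [0.5399, 0.0799, 0.092]
time: 23.68
eef_pos: [0.5404, 0.0771, 0.073]
tcp_rot: [0.523, 0.477, -0.476, -0.522]
contact_force: [0.2, -1.2, -1.1]
opening: 0.289
t23.68 pos [540.4  77.1  73. ] yaw 1.479 F [ 0.2 -1.2 -1.1] open 0.289 q [-0.04  0.21  2.01 -0.    0.92 -1.52] tilt [-0. -0.]
turn ay -0.002  rows>=1 | then x 3.4 z 1.1 y(down) 38.0 rows>=1 tilt [-0. -0.]
```

View pics/t6c.png

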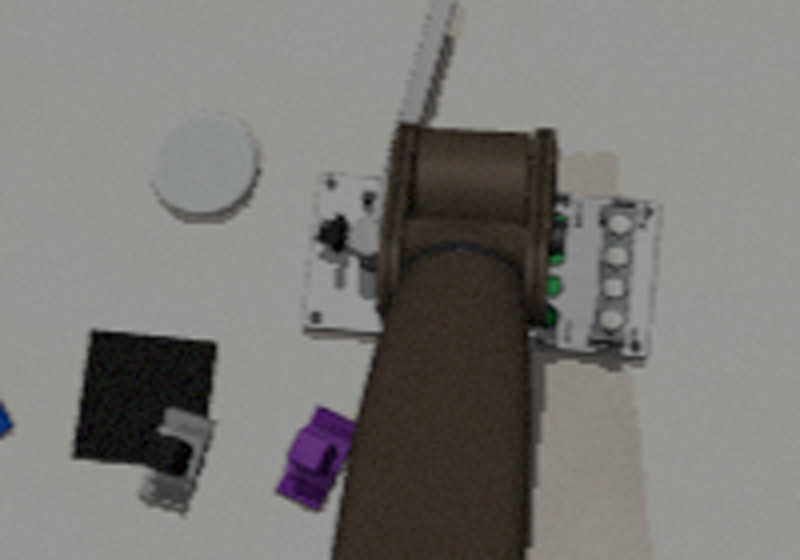

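Strip 1 sits in its lane (crop 615,270). The block has been knocked to the mat's edge (post at crop 172,455) and I'll re-measure it later. Placing strip 2.

```bash
python3 -m inch '[{"ax":0,"ay":0,"az":0,"x":3,"y":0,"z":1,"hand":1},{"ax":0,"ay":0,"az":0,"x":0,"y":15,"z":0,"hand":1},{"ax":0,"ay":0,"az":0,"x":0,"y":13,"z":0,"hand":1},{"ax":0,"ay":0,"az":0,"x":0,"y":0,"z":0,"hand":1},{"ax":0,"ay":0,"az":0,"x":0,"y":0,"z":0,"hand":1}]' | sed -n 2,4p
python3 -m inch '[{"ax":0,"ay":0,"az":0,"x":0,"y":4,"z":0,"hand":1},{"ax":0,"ay":0,"az":0,"x":0,"y":4,"z":0,"hand":1},{"ax":0,"ay":0,"az":0,"x":0,"y":0,"z":0,"hand":1},{"ax":0,"ay":0,"az":0,"x":0,"y":0,"z":0,"hand":1},{"ax":0,"ay":0,"az":0,"x":0,"y":0,"z":0,"hand":1}]'
python3 -c "
from h import *
st(); plan([*car(0,.055),.034],-.09+np.pi/2)"
```

```text
eef_pos: [0.5388, 0.0803, 0.0437]
tcp_rot: [-0.522, -0.476, 0.478, 0.522]
contact_force: [0.5, -3.0, -3.1]
time: 24.57
eef_pos: [0.5395, 0.0803, 0.0361]
tcp_rot: [0.522, 0.477, -0.478, -0.521]
contact_force: [0.7, -5.6, -2.1]
opening: 0.29
t24.57 pos [539.5  80.3  36.1] yaw 1.482 F [ 0.7 -5.6 -2.1] open 0.290 q [-0.04  0.27  2.02 -0.    0.85 -1.52] tilt [-0.002 -0.   ]
turn ay 0.002  rows>=1 | then x 0.3 z -0.1 y(down) 2.1 rows>=1 tilt [-0.002 -0.   ]
```

```bash
python3 -m inch '[{"ax":0,"ay":0,"az":0,"x":-1,"y":3,"z":0,"hand":1},{"ax":0,"ay":0,"az":0,"x":0,"y":0,"z":0,"hand":1},{"ax":0,"ay":0,"az":0,"x":0,"y":0,"z":0,"hand":-0.2},{"ax":0,"ay":0,"az":0,"x":0,"y":0,"z":0,"hand":-0.2},{"ax":0,"ay":0,"az":0,"x":0,"y":0,"z":0,"hand":-0.2}]'
python3 -m inch '[{"ax":0,"ay":0,"az":0,"x":0,"y":-10,"z":0,"hand":-0.2},{"ax":0,"ay":0,"az":0,"x":0,"y":-30,"z":0,"hand":-0.2},{"ax":0,"ay":0,"az":0,"x":0,"y":-40,"z":0,"hand":-1},{"ax":0,"ay":0,"az":0,"x":0,"y":-40,"z":0,"hand":-1},{"ax":0,"ay":0,"az":0,"x":0,"y":-40,"z":0,"hand":-1}]' | sed -n 2p
python3 -m inch '[{"ax":0,"ay":0,"az":0,"x":-40,"y":0,"z":0,"hand":-1},{"ax":0,"ay":0,"az":0,"x":-40,"y":0,"z":0,"hand":-1},{"ax":0,"ay":0,"az":0,"x":-40,"y":0,"z":0,"hand":-1},{"ax":0,"ay":0,"az":0,"x":-40,"y":0,"z":0,"hand":-1},{"ax":0,"ay":0,"az":0,"x":-40,"y":0,"z":0,"hand":-1}]' | sed -n 2p
python3 -c "
from h import *
import pickle
st()
for n in('top','side'):
    c=snap(n,n+'7.png'); pickle.dump(c,open(n+'7.pkl','wb'))
i=cv2.imread('pics/top7.png')[165:265,140:310]
j=cv2.imread('pics/side7.png')[140:260,210:350]
a=cv2.resize(i,None,fx=4.4,fy=4.4,interpolation=2); cv2.imwrite('pics/t7c.png',a)
"
```

```text
time: 24.98
eef_pos: [0.5394, 0.0805, 0.0334]
tcp_rot: [-0.522, -0.477, 0.477, 0.522]
contact_force: [-0.0, 0.5, -0.1]
opening: 0.597
eef_pos: [0.5389, 0.0806, 0.1957]
eef_pos: [0.5212, -0.1201, 0.1946]
t25.82 pos [ 521.2 -120.1  194.6] yaw 1.482 F [ 0.9  0.1 -0.4] open 0.998 q [-0.42  0.02  1.97  0.    1.15 -1.9 ] tilt [ 0.    -0.002]
```

View pics/t7c.png

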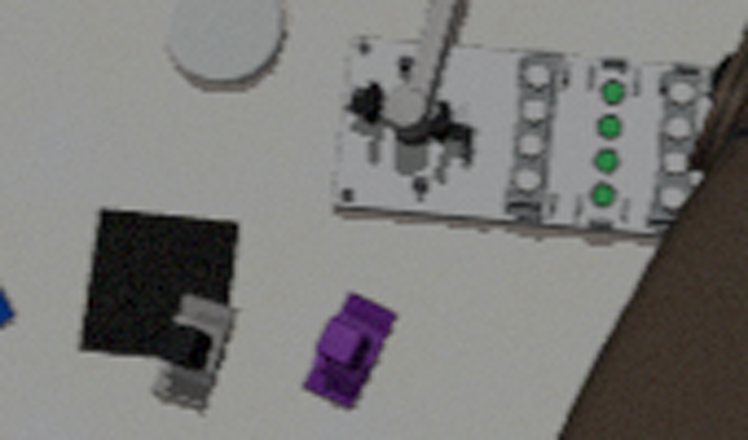

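Run:
```python
from h import *
import pickle
t=pickle.load(open('top7.pkl','rb')); s=pickle.load(open('side7.pkl','rb'))
f=lambda u,v:(140+(u+.5)/4.4-.5,165+(v+.5)/4.4-.5)
W=[pix2w(t,*f(*p),.0195)[:2]*1000 for p in((180,293),(238,310),(203,410),(153,393))]
print('shoe',np.round(W),np.round(np.mean(W,0),1)); a=(W[0]+W[1]-W[2]-W[3])/2; print('len',np.hypot(*a),'ang',np.arctan2(a[1],a[0]))
# dark post in top: darker than mat?
im=t['img'].astype(int); sub=im[225:262,172:200].sum(2); print(sub.tolist() if 0 else '')
print('post top',pix2w(t,*f(190,345),.0795)*1000)
caps=[[(538,77),(535,111),(532,145),(527,180)],[(680,93),(678,129),(676,162),(673,197)]]
Rm=np.array([[np.cos(CY),-np.sin(CY)],[np.sin(CY),np.cos(CY)]])
for g in caps: print(np.round([Rm.T@(pix2w(t,*f(*p),.047)[:2]-C0)*1000 for p in g],1).tolist())
G=np.array([pix2w(t,*f(*p),.02)[:2] for p in((613,92),(610,127),(607,161),(603,195))]);print('mid green',np.round([Rm.T@(g-C0)*1000 for g in G],1).tolist())
j=s['img'][150:210,225:300]; cv2.imwrite('pics/s7c.png',cv2.cvtColor(cv2.resize(j,None,fx=8,fy=8,interpolation=2),4))
print('proj',w2pix(s,[.385,.322,.08]),w2pix(s,[.385,.322,.0]))
```

```text
shoe [[417. 348.]
 [405. 304.]
 [329. 328.]
 [342. 366.]] [373.1 336.4]
len 78.250635666008 ang -0.26265256438080864

post top [372.11830377 327.40848683  79.5       ]
[[40.6, 55.9], [14.1, 55.5], [-12.1, 55.1], [-39.2, 56.1]]
[[38.4, -52.5], [10.6, -53.5], [-14.8, -54.3], [-41.7, -54.4]]
mid green [[40.2, -1.3], [12.6, -1.6], [-14.1, -1.8], [-40.7, -1.3]]
proj [238.93588167 158.48560737] [239.67053539 177.94661999]
```

View pics/s7c.png

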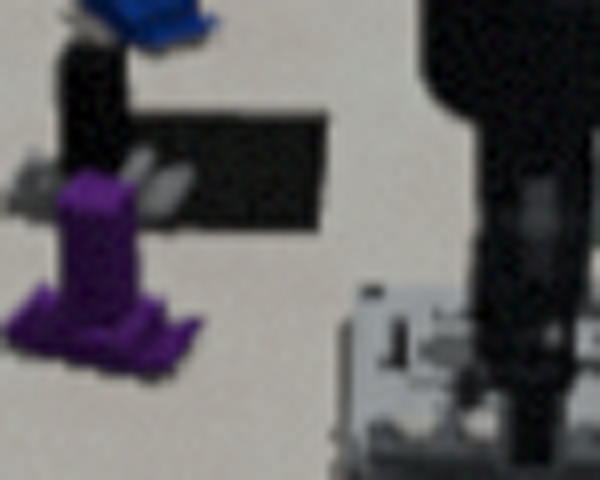

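```bash
sed -i 's/C0=np.array(.*/C0=np.array([.5342,.0245]); CY=-.0900/' h.py
python3 -c "
from h import *
plan([.373,.331,.145],1.308)"
```

```text
turn ay 0.167  rows>=2 | then x 400.4 z 261.3 y(down) 49.6 rows>=12 tilt [-0.001 -0.002]
```

```bash
python3 -m inch '[{"ax":0,"ay":0.085,"az":0,"x":0,"y":0,"z":0,"hand":-1},{"ax":0,"ay":0.085,"az":0,"x":0,"y":0,"z":0,"hand":-1},{"ax":0,"ay":0,"az":0,"x":33,"y":0,"z":22,"hand":-1},{"ax":0,"ay":0,"az":0,"x":33,"y":0,"z":22,"hand":-1},{"ax":0,"ay":0,"az":0,"x":33,"y":0,"z":22,"hand":-1}]' | sed -n 2p
python3 -m inch '[{"ax":0,"ay":0,"az":0,"x":33,"y":0,"z":22,"hand":-1},{"ax":0,"ay":0,"az":0,"x":33,"y":0,"z":22,"hand":-1},{"ax":0,"ay":0,"az":0,"x":33,"y":0,"z":22,"hand":-1},{"ax":0,"ay":0,"az":0,"x":33,"y":0,"z":22,"hand":-1},{"ax":0,"ay":0,"az":0,"x":33,"y":0,"z":22,"hand":-1}]' | sed -n 2p
python3 -m inch '[{"ax":0,"ay":0,"az":0,"x":33,"y":0,"z":22,"hand":-1},{"ax":0,"ay":0,"az":0,"x":33,"y":0,"z":22,"hand":-1},{"ax":0,"ay":0,"az":0,"x":33,"y":0,"z":22,"hand":-1},{"ax":0,"ay":0,"az":0,"x":33,"y":0,"z":22,"hand":-1},{"ax":0,"ay":0,"az":0,"x":0,"y":30,"z":0,"hand":-1}]' | sed -n 2p
python3 -m inch '[{"ax":0,"ay":0,"az":0,"x":0,"y":20,"z":0,"hand":-1},{"ax":0,"ay":0,"az":0,"x":0,"y":0,"z":0,"hand":-1},{"ax":0,"ay":0,"az":0,"x":0,"y":0,"z":0,"hand":-1},{"ax":0,"ay":0,"az":0,"x":0,"y":0,"z":0,"hand":-1},{"ax":0,"ay":0,"az":0,"x":0,"y":0,"z":0,"hand":-1}]' | sed -n 2p
python3 -c "
from h import *
st();plan([.373,.331,.046],1.308)
c=snap('side','s8.png')
i=cv2.imread('pics/s8.png')[120:200,205:290]
cv2.imwrite('pics/s8c.png',cv2.resize(i,None,fx=7,fy=7,interpolation=2))"
```

```text
eef_pos: [0.4825, -0.0047, 0.1939]
eef_pos: [0.4177, 0.1838, 0.1942]
eef_pos: [0.3686, 0.3397, 0.1703]
eef_pos: [0.3692, 0.3319, 0.1455]
t27.58 pos [369.2 331.9 145.5] yaw 1.310 F [ 0.7 -0.2 -0.5] open 0.997 q [ 0.53 -0.01  2.09  0.    1.05 -0.78] tilt [ 0.002 -0.002]
turn ay 0.002  rows>=1 | then x 0.1 z -3.9 y(down) 99.5 rows>=1 tilt [ 0.002 -0.002]
```

View pics/s8c.png

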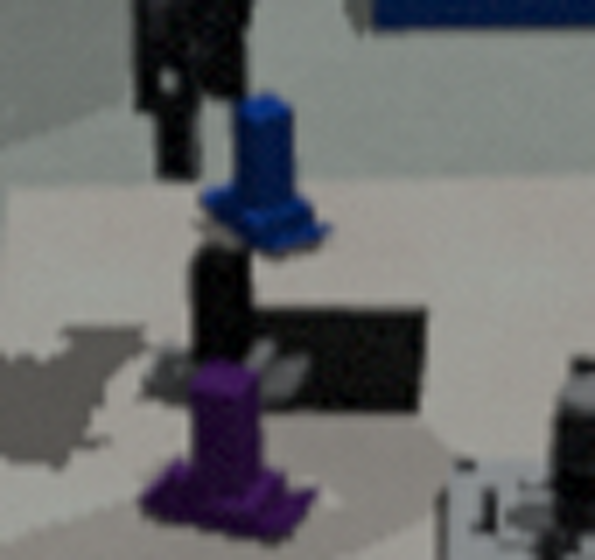

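```bash
python3 -c "
from h import *
import pickle
s=pickle.load(open('side7.pkl','rb'))
print(w2pix(s,[.3692,.3319,.14]))
for x in (.373,.380,.386):
  print(x,w2pix(s,[x,.33,.08]),w2pix(s,[x,.318,.08]),w2pix(s,[x,.342,.08]))
t=pickle.load(open('top7.pkl','rb'))
sub=t['img'][236:254,172:196].sum(2)//3; print(sub)"
```

```text
[233.79080245 142.02755351]
0.373 [235.53011501 157.50182033] [235.5358507  159.11264589] [235.52444807 155.91030431]
0.38 [237.50702439 157.45103518] [237.52474762 159.06108157] [237.48951356 155.86028341]
0.386 [239.20060344 157.40752855] [239.22859057 159.01690759] [239.17295162 155.81743136]
[[ 25  16  18  12  11  10  18  35  70  93  99 102  97  86  91  96 103 104
  103 106  94 113 142 150]
 [ 12  17  19  19  20  22  20  73 115 126 119 103  93  90  90  89  88  91
   88  98  90 117 150 147]
 [ 15  24  20  13  19  23  21  36  77  97 101 110 109 105  97  92  91  87
   91  88  78 121 148 147]
 [ 12  24  18  24  11   5  20  29  25  11  34  35  64  97 108 111 109 102
   94  86  72 119 148 147]
 [ 14  22  29   6  17  21  19  19  23  23  26  32  19  20  63  97 111 108
   97  73 101 141 147 148]
 [ 13  18   8  12  18  17  18  23  22  21  18  29  20   6   4  37  86 107
   90  59 102 142 150 148]
 [  9  15  16  18  17  16  18  21  22  29  24  28   6   1  10   4  81 109
   83  61 121 149 147 150]
 [ 21  27  17  17  28  25  19  24  24  22  24  20  12  11   3  10  78 106
   84 118 149 149 151 
[... 315 characters left out ...]
50 149 148 135 115  80  36  17   3  17   7   4  13  22  93  99  48
  112 148 149 150 147 148]
 [149 147 152 142 131 124 107  75  69  51  24  22  14  11  51 102  95  59
  119 150 150 150 150 148]
 [150 148 148 144 118 100  96  74  76  76  71  68  55  61  64  91  86 114
  149 150 149 151 148 150]
 [150 147 149 137 118  94  65  59  65  70  77  73  77  75  75  70  63 119
  152 150 149 150 149 150]
 [149 151 145 129 113 115  95  62  63  61  66  69  74  78  87  81  65 120
  150 149 149 149 151 150]
 [148 148 138 118 112 111  94  60  63  61  63  63  65  63  73  75  78 129
  149 151 150 150 148 150]
 [149 144 122 107 113  94  63  66  66  60  65  65  61  65  60  66 122 151
  147 151 150 150 149 149]]
```

```bash
python3 -m inch '[{"ax":0,"ay":0,"az":0,"x":3,"y":20,"z":-5,"hand":-1},{"ax":0,"ay":0,"az":0,"x":0,"y":20,"z":0,"hand":-1},{"ax":0,"ay":0,"az":0,"x":0,"y":15,"z":0,"hand":-1},{"ax":0,"ay":0,"az":0,"x":0,"y":0,"z":0,"hand":-1},{"ax":0,"ay":0,"az":0,"x":0,"y":0,"z":0,"hand":-1}]' 60| sed -n 2,4p
python3 -m inch '[{"ax":0,"ay":0,"az":0,"x":0,"y":20,"z":0,"hand":-1},{"ax":0,"ay":0,"az":0,"x":0,"y":15,"z":0,"hand":-1},{"ax":0,"ay":0,"az":0,"x":0,"y":8,"z":0,"hand":-1},{"ax":0,"ay":0,"az":0,"x":0,"y":0,"z":0,"hand":-1},{"ax":0,"ay":0,"az":0,"x":0,"y":0,"z":0,"hand":-1}]' 60| sed -n 2,4p
python3 -m inch '[{"ax":0,"ay":0,"az":0,"x":0,"y":0,"z":0,"hand":1},{"ax":0,"ay":0,"az":0,"x":0,"y":0,"z":0,"hand":1},{"ax":0,"ay":0,"az":0,"x":0,"y":0,"z":0,"hand":1},{"ax":0,"ay":0,"az":0,"x":0,"y":0,"z":0,"hand":1},{"ax":0,"ay":0,"az":0,"x":0,"y":0,"z":0,"hand":1}]' 60
python3 -c "
from h import *
st()"
```

```text
eef_pos: [0.374, 0.3328, 0.0888]
tcp_rot: [-0.561, -0.431, 0.431, 0.561]
contact_force: [0.4, 0.3, -0.9]
eef_pos: [0.3744, 0.3334, 0.0465]
tcp_rot: [0.561, 0.431, -0.431, -0.561]
contact_force: [0.1, -0.2, 0.1]
time: 28.88
eef_pos: [0.3742, 0.3338, 0.0463]
tcp_rot: [-0.56, -0.432, 0.43, 0.561]
contact_force: [0.1, -1.5, 4.8]
opening: 0.329
t28.88 pos [374.2 333.8  46.3] yaw 1.311 F [ 0.1 -1.5  4.8] open 0.329 q [ 0.53  0.17  2.12  0.    0.85 -0.79] tilt [ 0.002 -0.001]
```

```bash
python3 -m inch '[{"ax":0,"ay":0,"az":0,"x":0,"y":0,"z":0,"hand":1},{"ax":0,"ay":0,"az":0,"x":0,"y":0,"z":0,"hand":1},{"ax":0,"ay":0,"az":0,"x":0,"y":-20,"z":0,"hand":1},{"ax":0,"ay":0,"az":0,"x":0,"y":-30,"z":0,"hand":1},{"ax":0,"ay":0,"az":0,"x":0,"y":-30,"z":0,"hand":1}]' 100
python3 -m inch '[{"ax":0,"ay":0,"az":0,"x":0,"y":-30,"z":0,"hand":1},{"ax":0,"ay":-0.085,"az":0,"x":0,"y":0,"z":0,"hand":1},{"ax":0,"ay":-0.085,"az":0,"x":0,"y":0,"z":0,"hand":1},{"ax":0,"ay":0,"az":0,"x":0,"y":0,"z":0,"hand":1},{"ax":0,"ay":0,"az":0,"x":0,"y":0,"z":0,"hand":1}]' 100
python3 -c "
from h import *
st();plan([*car(-.12,.055),.155],-.09+np.pi/2)
c=snap('side','s9.png')
i=cv2.imread('pics/s9.png')[80:200,200:290]
cv2.imwrite('pics/s9c.png',cv2.resize(i,None,fx=5,fy=5,interpolation=2))"
```

```text
time: 29.3
eef_pos: [0.3713, 0.3315, 0.1233]
tcp_rot: [-0.56, -0.428, 0.434, 0.561]
contact_force: [0.4, 0.1, -4.7]
opening: 0.312
time: 29.72
eef_pos: [0.3724, 0.3322, 0.1537]
tcp_rot: [-0.522, -0.475, 0.478, 0.523]
contact_force: [0.5, 0.1, -4.1]
opening: 0.318
t29.72 pos [372.4 332.2 153.7] yaw 1.479 F [ 0.5  0.1 -4.1] open 0.318 q [ 0.52 -0.01  2.08 -0.    1.08 -0.95] tilt [-0.003  0.003]
turn ay -0.002  rows>=1 | then x -236.9 z -68.8 y(down) -1.3 rows>=7 tilt [-0.003  0.003]
```

View pics/s9c.png

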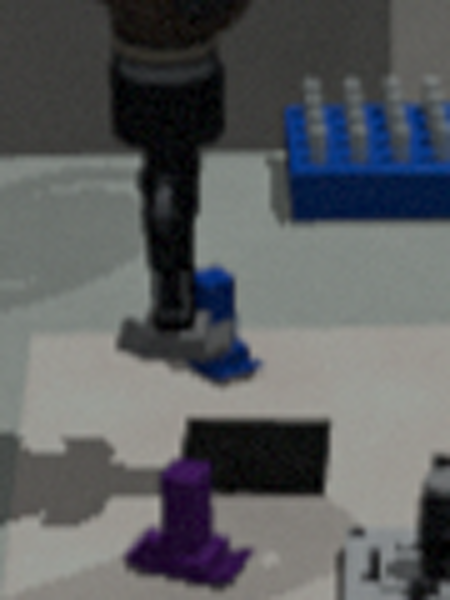

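The block is held upright (post at crop 175,300) with clear air below. I'm moving it over the +55 lane.

```bash
python3 -m inch '[{"ax":0,"ay":0,"az":0,"x":0,"y":-20,"z":0,"hand":1},{"ax":0,"ay":0,"az":0,"x":-33,"y":0,"z":-10,"hand":1},{"ax":0,"ay":0,"az":0,"x":-33,"y":0,"z":-10,"hand":1},{"ax":0,"ay":0,"az":0,"x":-33,"y":0,"z":-10,"hand":1},{"ax":0,"ay":0,"az":0,"x":-33,"y":0,"z":-10,"hand":1}]' 100 | sed -n 2p
python3 -m inch '[{"ax":0,"ay":0,"az":0,"x":-33,"y":0,"z":-30,"hand":1},{"ax":0,"ay":0,"az":0,"x":-28,"y":0,"z":-30,"hand":1},{"ax":0,"ay":0,"az":0,"x":-28,"y":0,"z":-30,"hand":1},{"ax":0,"ay":0,"az":0,"x":-18,"y":0,"z":-30,"hand":1},{"ax":0,"ay":0,"az":0,"x":0,"y":0,"z":0,"hand":1}]' 100 | sed -n 2p
python3 -m inch '[{"ax":0,"ay":0,"az":0,"x":0,"y":20,"z":0,"hand":1},{"ax":0,"ay":0,"az":0,"x":0,"y":20,"z":0,"hand":1},{"ax":0,"ay":0,"az":0,"x":0,"y":0,"z":0,"hand":1},{"ax":0,"ay":0,"az":0,"x":0,"y":0,"z":0,"hand":1},{"ax":0,"ay":0,"az":0,"x":0,"y":0,"z":0,"hand":1}]' 100 | sed -n 2,5p
python3 -c "
from h import *
st();plan([*car(-.027,.055),.095],-.09+np.pi/2)"
```

```text
eef_pos: [0.4009, 0.1967, 0.1744]
eef_pos: [0.5141, 0.0786, 0.1752]
eef_pos: [0.5099, 0.0833, 0.1357]
tcp_rot: [-0.522, -0.477, 0.477, 0.522]
contact_force: [0.6, 0.4, -4.2]
opening: 0.314
t31.02 pos [509.9  83.3 135.7] yaw 1.481 F [ 0.6  0.4 -4.2] open 0.314 q [-0.03  0.05  2.05 -0.    1.04 -1.52] tilt [-0.  0.]
turn ay -0.000  rows>=1 | then x -1.4 z -2.5 y(down) 40.7 rows>=1 tilt [-0.  0.]
```

```bash
python3 -m inch '[{"ax":0,"ay":0,"az":0,"x":-1,"y":20,"z":-2,"hand":1},{"ax":0,"ay":0,"az":0,"x":0,"y":15,"z":0,"hand":1},{"ax":0,"ay":0,"az":0,"x":0,"y":5,"z":0,"hand":1},{"ax":0,"ay":0,"az":0,"x":0,"y":0,"z":0,"hand":1},{"ax":0,"ay":0,"az":0,"x":0,"y":0,"z":0,"hand":1}]' 100 | sed -n 2,5p
python3 -m inch '[{"ax":0,"ay":0,"az":0,"x":0,"y":2,"z":0,"hand":1},{"ax":0,"ay":0,"az":0,"x":0,"y":2,"z":0,"hand":1},{"ax":0,"ay":0,"az":0,"x":0,"y":0,"z":0,"hand":1},{"ax":0,"ay":0,"az":0,"x":0,"y":0,"z":0,"hand":1}]' 100 | sed -n 2,5p
python3 -m inch '[{"ax":0,"ay":0,"az":0,"x":0,"y":2,"z":0,"hand":1},{"ax":0,"ay":0,"az":0,"x":0,"y":1,"z":0,"hand":1},{"ax":0,"ay":0,"az":0,"x":0,"y":0,"z":0,"hand":1},{"ax":0,"ay":0,"az":0,"x":0,"y":0,"z":0,"hand":1}]' 100 | sed -n 2,5p
```

```text
eef_pos: [0.5124, 0.0821, 0.0966]
tcp_rot: [0.522, 0.477, -0.477, -0.522]
contact_force: [0.3, 0.5, -4.2]
opening: 0.318
eef_pos: [0.512, 0.0819, 0.0919]
tcp_rot: [0.522, 0.477, -0.477, -0.522]
contact_force: [-0.5, 0.1, -5.1]
opening: 0.314
eef_pos: [0.5124, 0.0819, 0.0895]
tcp_rot: [0.522, 0.477, -0.477, -0.522]
contact_force: [-2.7, 0.2, 3.5]
opening: 0.313
```

```bash
python3 -m inch '[{"ax":0,"ay":0,"az":0,"x":0,"y":1.5,"z":0,"hand":1},{"ax":0,"ay":0,"az":0,"x":0,"y":1.5,"z":0,"hand":1},{"ax":0,"ay":0,"az":0,"x":0,"y":0,"z":0,"hand":1}]' 100 | sed -n 2,5p
python3 -m inch '[{"ax":0,"ay":0,"az":0,"x":0,"y":1.5,"z":0,"hand":1},{"ax":0,"ay":0,"az":0,"x":0,"y":0,"z":0,"hand":1},{"ax":0,"ay":0,"az":0,"x":0,"y":0,"z":0,"hand":1}]' 100 | sed -n 2,5p
python3 -m inch '[{"ax":0,"ay":0,"az":0,"x":0,"y":1.5,"z":0,"hand":1},{"ax":0,"ay":0,"az":0,"x":0,"y":0,"z":0,"hand":1},{"ax":0,"ay":0,"az":0,"x":0,"y":0,"z":0,"hand":1}]' 100 | sed -n 2,5p
python3 -c "
from h import *
print(get_state()['wrist_torque'])"
```

```text
eef_pos: [0.5123, 0.0819, 0.0858]
tcp_rot: [0.522, 0.477, -0.477, -0.522]
contact_force: [-0.7, 0.6, 3.3]
opening: 0.317
eef_pos: [0.5123, 0.0819, 0.0843]
tcp_rot: [0.522, 0.477, -0.477, -0.522]
contact_force: [-0.3, 0.6, 4.3]
opening: 0.314
eef_pos: [0.5124, 0.0819, 0.0843]
tcp_rot: [0.522, 0.477, -0.477, -0.522]
contact_force: [-4.9, 0.4, 12.3]
opening: 0.315
[-0.01998563  0.70737971 -0.01226899]
```

```bash
python3 -m inch '[{"ax":0,"ay":0,"az":0,"x":0,"y":1,"z":-4,"hand":1},{"ax":0,"ay":0,"az":0,"x":0,"y":0,"z":-4,"hand":1},{"ax":0,"ay":0,"az":0,"x":0,"y":0,"z":-4,"hand":1},{"ax":0,"ay":0,"az":0,"x":0,"y":0,"z":-4,"hand":1},{"ax":0,"ay":0,"az":0,"x":0,"y":0,"z":-4,"hand":1}]' 100 | sed -n 2,5p
python3 -m inch '[{"ax":0,"ay":0,"az":0,"x":0,"y":0,"z":-4,"hand":1},{"ax":0,"ay":0,"az":0,"x":0,"y":0,"z":-4,"hand":1},{"ax":0,"ay":0,"az":0,"x":0,"y":0,"z":-4,"hand":1},{"ax":0,"ay":0,"az":0,"x":0,"y":0,"z":-4,"hand":1},{"ax":0,"ay":0,"az":0,"x":0,"y":0,"z":-4,"hand":1}]' 100 | sed -n 2,5p
python3 -c "
from h import *
st();plan([*car(.027,.055),.0843],-.09+np.pi/2)"
```

```text
eef_pos: [0.5277, 0.0809, 0.0841]
tcp_rot: [-0.518, -0.473, 0.481, 0.526]
contact_force: [-23.7, 1.5, 30.2]
opening: 0.314
eef_pos: [0.5479, 0.0792, 0.0843]
tcp_rot: [-0.518, -0.474, 0.481, 0.525]
contact_force: [-19.7, 1.6, 27.6]
opening: 0.313
t33.68 pos [547.9  79.2  84.3] yaw 1.482 F [-19.7   1.6  27.6] open 0.313 q [-0.04  0.22  1.98  0.    0.96 -1.52] tilt [-0.     0.014]
turn ay 0.001  rows>=1 | then x -0.7 z -18.3 y(down) -0.0 rows>=1 tilt [-0.     0.014]
```

```bash
python3 -m inch '[{"ax":0,"ay":0,"az":0,"x":0,"y":-0.5,"z":-4,"hand":1},{"ax":0,"ay":0,"az":0,"x":0,"y":0,"z":-4,"hand":1},{"ax":0,"ay":0,"az":0,"x":0,"y":0,"z":-4,"hand":1},{"ax":0,"ay":0,"az":0,"x":0,"y":0,"z":-4,"hand":1},{"ax":0,"ay":0,"az":0,"x":0,"y":0,"z":-4,"hand":1}]' 100 | sed -n 2,5p
python3 -m inch '[{"ax":0,"ay":0,"az":0,"x":0,"y":0,"z":-4,"hand":1},{"ax":0,"ay":0,"az":0,"x":0,"y":0,"z":-3,"hand":1},{"ax":0,"ay":0,"az":0,"x":0,"y":0,"z":0,"hand":1},{"ax":0,"ay":0,"az":0,"x":0,"y":0,"z":0,"hand":1},{"ax":0,"ay":0,"az":0,"x":0,"y":0,"z":0,"hand":1}]' 100 | sed -n 2,5p
python3 -c "
from h import *
st();plan([*car(.027,.055),.0843],-.09+np.pi/2)"
```

```text
eef_pos: [0.5691, 0.0772, 0.0843]
tcp_rot: [-0.519, -0.475, 0.48, 0.524]
contact_force: [-17.3, 1.2, 23.8]
opening: 0.319
eef_pos: [0.5771, 0.0763, 0.0842]
tcp_rot: [-0.52, -0.476, 0.479, 0.523]
contact_force: [-10.3, 1.2, 17.8]
opening: 0.314
t34.52 pos [577.1  76.3  84.2] yaw 1.481 F [-10.3   1.2  17.8] open 0.314 q [-0.04  0.27  1.91  0.    0.97 -1.52] tilt [0.    0.006]
turn ay 0.001  rows>=1 | then x -0.5 z 11.1 y(down) -0.1 rows>=1 tilt [0.    0.006]
```

```bash
python3 -m inch '[{"ax":0,"ay":0,"az":0,"x":0,"y":-20,"z":0,"hand":1},{"ax":0,"ay":0,"az":0,"x":-30,"y":0,"z":10,"hand":1},{"ax":0,"ay":0,"az":0,"x":-30,"y":0,"z":0,"hand":1},{"ax":0,"ay":0,"az":0,"x":-30,"y":0,"z":0,"hand":1},{"ax":0,"ay":0,"az":0,"x":-20,"y":0,"z":0,"hand":1}]' 100 | sed -n 2,5p
python3 -m inch '[{"ax":0,"ay":0,"az":0,"x":0,"y":0,"z":0,"hand":1},{"ax":0,"ay":0,"az":0,"x":0,"y":0,"z":0,"hand":1},{"ax":0,"ay":0,"az":0,"x":0,"y":0,"z":0,"hand":1},{"ax":0,"ay":0,"az":0,"x":0,"y":0,"z":0,"hand":1},{"ax":0,"ay":0,"az":0,"x":0,"y":0,"z":0,"hand":1}]' 100 | sed -n 2,5p
python3 -c "
from h import *
st();plan([*car(.027,-.054),.0843],-.09+np.pi/2)
c=snap('top','t10.png')
i=cv2.imread('pics/t10.png')[150:230,200:320]
cv2.imwrite('pics/t10c.png',cv2.resize(i,None,fx=5,fy=5,interpolation=2))"
```

```text
eef_pos: [0.5568, -0.0345, 0.0997]
tcp_rot: [-0.521, -0.476, 0.478, 0.523]
contact_force: [-0.1, -1.3, -4.2]
opening: 0.314
eef_pos: [0.5584, -0.0317, 0.1014]
tcp_rot: [-0.521, -0.477, 0.478, 0.522]
contact_force: [0.4, 0.0, -4.2]
opening: 0.314
t35.35 pos [558.4 -31.7 101.4] yaw 1.482 F [ 0.4  0.  -4.2] open 0.314 q [-0.24  0.19  1.97  0.    0.98 -1.72] tilt [0.    0.001]
turn ay 0.002  rows>=1 | then x -0.2 z 2.1 y(down) 17.1 rows>=1 tilt [0.    0.001]
```

```bash
python3 -m inch '[{"ax":0,"ay":0,"az":0,"x":0,"y":9,"z":2,"hand":1},{"ax":0,"ay":0,"az":0,"x":0,"y":2,"z":0,"hand":1},{"ax":0,"ay":0,"az":0,"x":0,"y":2,"z":0,"hand":1},{"ax":0,"ay":0,"az":0,"x":0,"y":1,"z":0,"hand":1},{"ax":0,"ay":0,"az":0,"x":0,"y":1,"z":0,"hand":1}]' 100 | sed -n 2,5p
python3 -m inch '[{"ax":0,"ay":0,"az":0,"x":0,"y":1,"z":0,"hand":1},{"ax":0,"ay":0,"az":0,"x":0,"y":1,"z":0,"hand":1},{"ax":0,"ay":0,"az":0,"x":0,"y":1,"z":0,"hand":1},{"ax":0,"ay":0,"az":0,"x":0,"y":1,"z":0,"hand":1},{"ax":0,"ay":0,"az":0,"x":0,"y":0,"z":0,"hand":1}]' 100 | sed -n 2,5p
python3 -m inch '[{"ax":0,"ay":0,"az":0,"x":0,"y":1,"z":0,"hand":1},{"ax":0,"ay":0,"az":0,"x":0,"y":0,"z":0,"hand":1},{"ax":0,"ay":0,"az":0,"x":0,"y":0,"z":0,"hand":1}]' 100 | sed -n 2,5p
```

```text
eef_pos: [0.5565, -0.0321, 0.0876]
tcp_rot: [-0.521, -0.477, 0.477, 0.522]
contact_force: [-3.4, 2.4, 3.8]
opening: 0.315
eef_pos: [0.5574, -0.0326, 0.0843]
tcp_rot: [0.522, 0.477, -0.477, -0.522]
contact_force: [-4.4, 2.7, 8.5]
opening: 0.317
eef_pos: [0.5574, -0.0326, 0.0843]
tcp_rot: [0.522, 0.477, -0.477, -0.522]
contact_force: [-6.6, 2.8, 11.6]
opening: 0.314
```

```bash
python3 -m inch '[{"ax":0,"ay":0,"az":0,"x":0,"y":1,"z":4,"hand":1},{"ax":0,"ay":0,"az":0,"x":0,"y":0,"z":4,"hand":1},{"ax":0,"ay":0,"az":0,"x":0,"y":0,"z":4,"hand":1},{"ax":0,"ay":0,"az":0,"x":0,"y":0,"z":4,"hand":1},{"ax":0,"ay":0,"az":0,"x":0,"y":0,"z":4,"hand":1}]' 100 | sed -n 2,5p
python3 -m inch '[{"ax":0,"ay":0,"az":0,"x":0,"y":0,"z":4,"hand":1},{"ax":0,"ay":0,"az":0,"x":0,"y":0,"z":4,"hand":1},{"ax":0,"ay":0,"az":0,"x":0,"y":0,"z":4,"hand":1},{"ax":0,"ay":0,"az":0,"x":0,"y":0,"z":4,"hand":1},{"ax":0,"ay":0,"az":0,"x":0,"y":0,"z":4,"hand":1}]' 100 | sed -n 2,5p
python3 -m inch '[{"ax":0,"ay":0,"az":0,"x":0,"y":0,"z":4,"hand":1},{"ax":0,"ay":0,"az":0,"x":0,"y":0,"z":4,"hand":1},{"ax":0,"ay":0,"az":0,"x":0,"y":0,"z":4,"hand":1},{"ax":0,"ay":0,"az":0,"x":0,"y":0,"z":4,"hand":1},{"ax":0,"ay":0,"az":0,"x":0,"y":0,"z":4,"hand":1}]' 100 | sed -n 2,5p
python3 -c "
from h import *
st();plan([*car(-.035,-.054),.0843],-.09+np.pi/2)"
```

```text
eef_pos: [0.543, -0.0327, 0.0845]
tcp_rot: [0.528, 0.481, -0.473, -0.517]
contact_force: [7.7, -0.4, 1.9]
opening: 0.316
eef_pos: [0.523, -0.031, 0.0845]
tcp_rot: [0.528, 0.48, -0.473, -0.517]
contact_force: [7.4, 0.4, 4.5]
opening: 0.316
eef_pos: [0.5024, -0.029, 0.0845]
tcp_rot: [0.527, 0.48, -0.474, -0.517]
contact_force: [5.4, -0.7, 5.4]
opening: 0.316
t37.73 pos [502.4 -29.   84.5] yaw 1.481 F [ 5.4 -0.7  5.4] open 0.316 q [-0.26  0.1   2.12 -0.    0.91 -1.74] tilt [-0.003 -0.016]
turn ay -0.000  rows>=1 | then x 2.2 z 8.1 y(down) 0.2 rows>=1 tilt [-0.003 -0.016]
```

```bash
python3 -m inch '[{"ax":0,"ay":0,"az":0,"x":0,"y":1,"z":4,"hand":1},{"ax":0,"ay":0,"az":0,"x":0,"y":1,"z":4,"hand":1},{"ax":0,"ay":0,"az":0,"x":0,"y":0,"z":2,"hand":1},{"ax":0,"ay":0,"az":0,"x":0,"y":0,"z":0,"hand":1},{"ax":0,"ay":0,"az":0,"x":0,"y":0,"z":0,"hand":1}]' 100 | sed -n 2,5p
python3 -c "
from h import *
st()"
python3 -m inch '[{"ax":0,"ay":0,"az":0,"x":0,"y":-1,"z":-5,"hand":1},{"ax":0,"ay":0,"az":0,"x":0,"y":0,"z":-5,"hand":1},{"ax":0,"ay":0,"az":0,"x":0,"y":0,"z":-5,"hand":1},{"ax":0,"ay":0,"az":0,"x":0,"y":0,"z":-5,"hand":1},{"ax":0,"ay":0,"az":0,"x":0,"y":0,"z":-5,"hand":1}]' 100 | sed -n 2,5p
```

```text
eef_pos: [0.4946, -0.0287, 0.0844]
tcp_rot: [0.528, 0.481, -0.473, -0.516]
contact_force: [6.1, -0.6, 11.2]
opening: 0.316
t38.15 pos [494.6 -28.7  84.4] yaw 1.480 F [ 6.1 -0.6 11.2] open 0.316 q [-0.26  0.08  2.14  0.    0.91 -1.74] tilt [-0.004 -0.021]
eef_pos: [0.5101, -0.0293, 0.0841]
tcp_rot: [-0.519, -0.475, 0.48, 0.524]
contact_force: [-20.1, 0.3, 32.9]
opening: 0.316
```

```bash
python3 -m inch '[{"ax":0,"ay":0,"az":0,"x":0,"y":-1,"z":-5,"hand":1},{"ax":0,"ay":0,"az":0,"x":0,"y":0,"z":-5,"hand":1},{"ax":0,"ay":0,"az":0,"x":0,"y":0,"z":-5,"hand":1},{"ax":0,"ay":0,"az":0,"x":0,"y":0,"z":-5,"hand":1},{"ax":0,"ay":0,"az":0,"x":0,"y":0,"z":-5,"hand":1}]' 100 | sed -n 2,5p
python3 -m inch '[{"ax":0,"ay":0,"az":0,"x":0,"y":0,"z":-5,"hand":1},{"ax":0,"ay":0,"az":0,"x":0,"y":0,"z":-5,"hand":1},{"ax":0,"ay":0,"az":0,"x":0,"y":0,"z":-5,"hand":1},{"ax":0,"ay":0,"az":0,"x":0,"y":0,"z":-5,"hand":1},{"ax":0,"ay":0,"az":0,"x":0,"y":0,"z":-5,"hand":1}]' 100 | sed -n 2,5p
python3 -m inch '[{"ax":0,"ay":0,"az":0,"x":0,"y":0,"z":-5,"hand":1},{"ax":0,"ay":0,"az":0,"x":0,"y":0,"z":0,"hand":1},{"ax":0,"ay":0,"az":0,"x":0,"y":-15,"z":0,"hand":1},{"ax":0,"ay":0,"az":0,"x":0,"y":-30,"z":0,"hand":1},{"ax":0,"ay":0,"az":0,"x":0,"y":-30,"z":0,"hand":1}]' 100 | sed -n 2,5p
python3 -m inch '[{"ax":0,"ay":0,"az":0,"x":0,"y":-15,"z":0,"hand":1},{"ax":0,"ay":0,"az":0,"x":0,"y":0,"z":0,"hand":1},{"ax":0,"ay":0,"az":0,"x":0,"y":0,"z":0,"hand":1},{"ax":0,"ay":0,"az":0,"x":0,"y":0,"z":0,"hand":1}]' 100 | sed -n 2,5p
python3 -c "
from h import *
import pickle
t=pickle.load(open('top7.pkl','rb'))
st();plan([.425,.367,.175],-.09+np.pi/2)
im=t['img'].astype(int); m=np.zeros(im.shape[:2],bool); m[205:255,150:200]=im[205:255,150:200].max(2)<45
print('matpix',[w for w in blobs(t,m,100,3000)])
for p in ((100,209),(239,222),(81,350)): print(pix2w(t,140+(p[0]+.5)/4.4-.5,165+(p[1]+.5)/4.4-.5,.003)*1000)
"
```

```text
eef_pos: [0.5353, -0.0313, 0.0842]
tcp_rot: [-0.52, -0.475, 0.48, 0.523]
contact_force: [-14.0, 2.1, 24.1]
opening: 0.313
eef_pos: [0.5602, -0.0335, 0.0842]
tcp_rot: [-0.52, -0.475, 0.48, 0.523]
contact_force: [-15.5, 1.0, 25.7]
opening: 0.314
eef_pos: [0.5646, -0.0335, 0.1533]
tcp_rot: [-0.521, -0.476, 0.478, 0.523]
contact_force: [0.5, -0.2, -3.4]
opening: 0.318
eef_pos: [0.5651, -0.0334, 0.1681]
tcp_rot: [-0.521, -0.476, 0.478, 0.523]
contact_force: [-0.4, -0.9, -5.4]
opening: 0.314
t40.15 pos [565.1 -33.4 168.1] yaw 1.481 F [-0.4 -0.9 -5.4] open 0.314 q [-0.24  0.12  1.91 -0.    1.11 -1.72] tilt [0.    0.004]
turn ay 0.000  rows>=1 | then x 386.2 z 175.5 y(down) -6.9 rows>=11 tilt [0.    0.004]
matpix [(array([174.9495614 , 229.07236842]), np.int32(912))]
[484.1028175  416.29669415   3.        ]
[474.47772995 308.65807944   3.        ]
[375.23364836 425.48275658   3.        ]
```

```bash
python3 -m inch '[{"ax":0,"ay":0,"az":0,"x":5,"y":-15,"z":32,"hand":1},{"ax":0,"ay":0,"az":0,"x":31,"y":0,"z":24,"hand":1},{"ax":0,"ay":0,"az":0,"x":35,"y":0,"z":20,"hand":1},{"ax":0,"ay":0,"az":0,"x":35,"y":0,"z":15,"hand":1},{"ax":0,"ay":0,"az":0,"x":35,"y":0,"z":15,"hand":1}]' 100 | sed -n 2p
python3 -m inch '[{"ax":0,"ay":0,"az":0,"x":35,"y":0,"z":15,"hand":1},{"ax":0,"ay":0,"az":0,"x":35,"y":0,"z":15,"hand":1},{"ax":0,"ay":0,"az":0,"x":35,"y":0,"z":15,"hand":1},{"ax":0,"ay":0,"az":0,"x":35,"y":0,"z":15,"hand":1},{"ax":0,"ay":0,"az":0,"x":35,"y":0,"z":9,"hand":1}]' 100 | sed -n 2p
python3 -m inch '[{"ax":0,"ay":0,"az":0,"x":35,"y":0,"z":0,"hand":1},{"ax":0,"ay":0,"az":0,"x":35,"y":0,"z":0,"hand":1},{"ax":0,"ay":0,"az":0,"x":0,"y":0,"z":0,"hand":1},{"ax":0,"ay":0,"az":0,"x":0,"y":0,"z":0,"hand":1},{"ax":0,"ay":0,"az":0,"x":0,"y":0,"z":0,"hand":1}]' 100 | sed -n 2,5p
python3 -c "
from h import *
st();plan([.425,.367,.053],-.09+np.pi/2)
t=snap('top','t11.png');s=snap('side','s11.png')
a=cv2.resize(cv2.imread('pics/t11.png')[165:230,200:320],(600,325),interpolation=2)
b=cv2.resize(cv2.imread('pics/s11.png')[190:250,240:340],(500,300),interpolation=2)
z=np.zeros((630,600,3),np.uint8); z[:325]=a; z[327:627,:500]=b; cv2.imwrite('pics/c11.png',cv2.resize(z,(571,600)))"
```

```text
eef_pos: [0.4712, 0.1173, 0.183]
eef_pos: [0.4176, 0.2979, 0.1828]
eef_pos: [0.4257, 0.3658, 0.1832]
tcp_rot: [-0.522, -0.475, 0.479, 0.522]
contact_force: [-0.6, -0.5, -5.1]
opening: 0.315
t41.40 pos [425.7 365.8 183.2] yaw 1.482 F [-0.6 -0.5 -5.1] open 0.315 q [ 0.53  0.1   1.91 -0.    1.14 -0.95] tilt [-0.003  0.004]
turn ay 0.001  rows>=1 | then x 1.2 z 0.8 y(down) 130.2 rows>=1 tilt [-0.003  0.004]
```

View pics/c11.png

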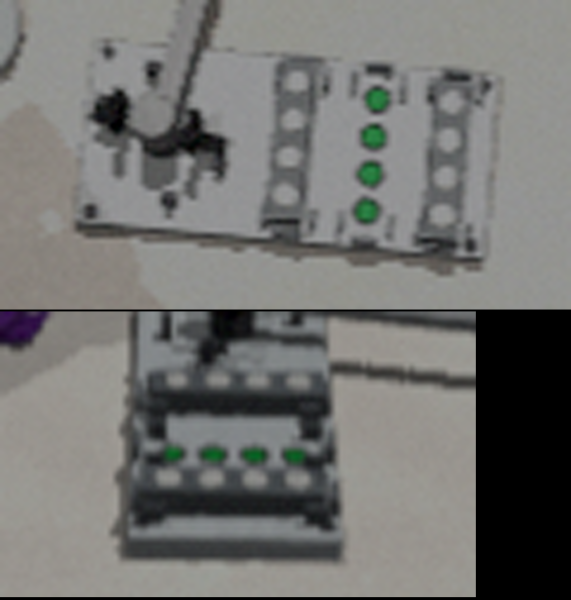

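The caps look flush in both views. Now to set the block down and check the caps numerically.

```bash
python3 -m inch '[{"ax":0,"ay":0,"az":0,"x":1,"y":40,"z":1,"hand":1},{"ax":0,"ay":0,"az":0,"x":0,"y":40,"z":0,"hand":1},{"ax":0,"ay":0,"az":0,"x":0,"y":30,"z":0,"hand":1},{"ax":0,"ay":0,"az":0,"x":0,"y":15,"z":0,"hand":1},{"ax":0,"ay":0,"az":0,"x":0,"y":5,"z":0,"hand":1}]' 100 | sed -n 2p
python3 -m inch '[{"ax":0,"ay":0,"az":0,"x":0,"y":2,"z":0,"hand":1},{"ax":0,"ay":0,"az":0,"x":0,"y":2,"z":0,"hand":1},{"ax":0,"ay":0,"az":0,"x":0,"y":1,"z":0,"hand":1},{"ax":0,"ay":0,"az":0,"x":0,"y":0,"z":0,"hand":1},{"ax":0,"ay":0,"az":0,"x":0,"y":0,"z":0,"hand":1}]' 100 | sed -n 2,5p
python3 - <<'E'
from h import *
import pickle
st()
t=cv2.cvtColor(cv2.imread('pics/t11.png'),4); s=cv2.cvtColor(cv2.imread('pics/s11.png'),4)
tc=pickle.load(open('top7.pkl','rb')); sc=pickle.load(open('side7.pkl','rb'))
def ctr(im,u,v,r):
    p=im[v-r:v+r+1,u-r:u+r+1].min(2).astype(float); w=np.clip(p-(p.min()+p.max())/2,0,None); y,x=np.mgrid[v-r:v+r+1,u-r:u+r+1]; return (w*x).sum()/w.sum(),(w*y).sum()/w.sum()
def rays(c,u,v):
    f=foc(c); d=c['T'][:3,:3]@np.array([(u-c['cx'])/f,(v-c['cy'])/f,1]); return c['T'][:3,3],d/np.linalg.norm(d)
k=571/600
T=[[(297,82),(293,119),(289,156),(285,194)],[(453,100),(449,138),(444,177),(441,214)]]
S=[[(300,380),(258,380),(217,380),(177,380)],[(298,479),(255,479),(212,478),(169,477)]]
for a,b in zip(T,S):
  for p,q in zip(a,b):
    P=ctr(t,round(200+p[0]/k/5),round(165+p[1]/(600/630)/5),3); Q=ctr(s,round(240+q[0]/k/5),round(190+(q[1]/(600/630)-327)/5),3)
    o1,d1=rays(tc,*P);o2,d2=rays(sc,*Q); A=np.c_[d1,-d2]; x=np.linalg.lstsq(A,o2-o1,rcond=None)[0]
    a1,a2=o1+d1*x[0],o2+d2*x[1]; print(np.round((a1+a2)/2*1000,1),'miss',round(np.linalg.norm(a1-a2)*1000,1))
E
```

```text
eef_pos: [0.4235, 0.3648, 0.0517]
eef_pos: [0.427, 0.3682, 0.0526]
tcp_rot: [0.522, 0.478, -0.476, -0.522]
contact_force: [0.1, 0.5, -4.1]
opening: 0.315
t42.33 pos [427.  368.2  52.6] yaw 1.481 F [ 0.1  0.5 -4.1] open 0.315 q [ 0.53  0.28  1.97 -0.    0.89 -0.95] tilt [ 0.002 -0.002]
[582.6  77.6  46.9] miss 1.6
[555.2  80.2  46.4] miss 1.4
[529.5  82.8  43.1] miss 1.8
[501.2  84.9  44.8] miss 0.6
[568.8 -31.   41.1] miss 0.3
[542.1 -28.8  42.2] miss 0.9
[515.4 -26.7  42. ] miss 0.4
[488.6 -24.7  41.9] miss 0.4
```

Run:
```python
from h import *
import pickle
s=cv2.imread('pics/s11.png').min(2).astype(int); sc=pickle.load(open('side7.pkl','rb')); tc=pickle.load(open('top7.pkl','rb'))
# columns via projected caps from lane geometry
for yl in(.055,-.055):
  for x in(.0405,.0135,-.0135,-.0405):
    p=car(x,yl); q=w2pix(sc,[*p,.041]); q2=w2pix(sc,[*p,.047]); e0=w2pix(sc,[*car(x,yl+.013),.04]); e1=w2pix(sc,[*car(x,yl-.013),.04])
    u=round(q[0]); v=round(q[1]); print(yl,x,'cap home v%.1f raised v%.1f edges %.1f %.1f'%(q[1],q2[1],e0[1],e1[1]),u,v-6,s[v-6:v+8,u-1:u+2].mean(1).round().astype(int))
```

```text
0.055 0.0405 cap home v204.7 raised v203.1 edges 202.7 207.2 301 199 [130 130 128 111 108 124 110  80  53  29  27  27  42  96]
0.055 0.0135 cap home v204.5 raised v203.0 edges 202.5 207.1 293 199 [119 116 123 115 119 132 114  76  43  28  27  26  43 102]
0.055 -0.0135 cap home v204.4 raised v202.8 edges 202.4 206.9 284 198 [ 22  33  42  72  90 111 122 101  64  39  28  27  30  55]
0.055 -0.0405 cap home v204.2 raised v202.7 edges 202.2 206.8 276 198 [117 129 129 119 107 120 129 107  63  34  28  27  31  61]
-0.055 0.0405 cap home v225.3 raised v223.7 edges 223.0 228.2 302 219 [ 35  15  36  70 105 126 134 118  86  52  27  27  25  42]
-0.055 0.0135 cap home v225.2 raised v223.5 edges 222.8 228.0 293 219 [ 26  11  46  84 117 133 134 113  75  44  30  28  26  41]
-0.055 -0.0135 cap home v225.0 raised v223.4 edges 222.7 227.9 284 219 [ 23  17  63  87 118 135 134 110  68  39  30  29  26  44]
-0.055 -0.0405 cap home v224.8 raised v223.2 edges 222.5 227.7 275 219 [ 30  22  48  78 117 136 133 106  57  33  33  34  30  44]
```

Far-lane cap peaks at row ≈204.0 fit "home" (204.4), and the near lane shows the same small offset. Both lanes are down. Lowering the block.

```bash
python3 -m inch '[{"ax":0,"ay":0,"az":0,"x":-1,"y":3,"z":2,"hand":1},{"ax":0,"ay":0,"az":0,"x":0,"y":2,"z":0,"hand":1},{"ax":0,"ay":0,"az":0,"x":0,"y":0,"z":0,"hand":1},{"ax":0,"ay":0,"az":0,"x":0,"y":1,"z":0,"hand":1},{"ax":0,"ay":0,"az":0,"x":0,"y":0,"z":0,"hand":1}]' 100 | sed -n 2,5p
python3 -m inch '[{"ax":0,"ay":0,"az":0,"x":0,"y":1,"z":0,"hand":1},{"ax":0,"ay":0,"az":0,"x":0,"y":0,"z":0,"hand":1},{"ax":0,"ay":0,"az":0,"x":0,"y":0,"z":0,"hand":1}]' 100 | sed -n 2,5p
```

```text
eef_pos: [0.4242, 0.3672, 0.0464]
tcp_rot: [-0.522, -0.477, 0.477, 0.522]
contact_force: [-2.5, -0.8, 4.4]
opening: 0.311
eef_pos: [0.4242, 0.3673, 0.0464]
tcp_rot: [-0.522, -0.477, 0.477, 0.522]
contact_force: [-4.9, -2.0, 9.9]
opening: 0.319
```

Contact is at the expected height (46.4). Releasing and backing off.

```bash
python3 -m inch '[{"ax":0,"ay":0,"az":0,"x":0,"y":-1.5,"z":0,"hand":1},{"ax":0,"ay":0,"az":0,"x":0,"y":0,"z":0,"hand":1},{"ax":0,"ay":0,"az":0,"x":0,"y":0,"z":0,"hand":-1},{"ax":0,"ay":0,"az":0,"x":0,"y":0,"z":0,"hand":-1},{"ax":0,"ay":0,"az":0,"x":0,"y":0,"z":0,"hand":-1}]' 100 | sed -n 2,5p
python3 -m inch '[{"ax":0,"ay":0,"az":0,"x":0,"y":0,"z":0,"hand":-1},{"ax":0,"ay":0,"az":0,"x":0,"y":0,"z":0,"hand":-1},{"ax":0,"ay":0,"az":0,"x":0,"y":-20,"z":0,"hand":-1},{"ax":0,"ay":0,"az":0,"x":0,"y":-30,"z":0,"hand":-1},{"ax":0,"ay":0,"az":0,"x":0,"y":-35,"z":0,"hand":-1}]' 50 | sed -n 2,5p
python3 -m inch '[{"ax":0,"ay":0,"az":0,"x":0,"y":-35,"z":0,"hand":-1},{"ax":0,"ay":0.055,"az":0,"x":0,"y":-30,"z":0,"hand":-1},{"ax":0,"ay":0.055,"az":0,"x":0,"y":0,"z":0,"hand":-1},{"ax":0,"ay":0,"az":0,"x":0,"y":0,"z":0,"hand":-1},{"ax":0,"ay":0,"az":0,"x":0,"y":0,"z":0,"hand":-1}]' 50 | sed -n 2,5p
python3 -c "
from h import *
st();plan([.5465,.1745,.16],1.31+.06)"
```

```text
eef_pos: [0.4244, 0.367, 0.0456]
tcp_rot: [0.522, 0.477, -0.477, -0.522]
contact_force: [0.2, 0.4, -1.0]
opening: 0.729
eef_pos: [0.4225, 0.3659, 0.1291]
tcp_rot: [-0.522, -0.475, 0.479, 0.522]
contact_force: [0.8, 0.1, -0.5]
opening: 1.0
eef_pos: [0.4237, 0.3667, 0.1952]
tcp_rot: [-0.547, -0.448, 0.448, 0.547]
contact_force: [-0.1, 0.2, -0.2]
opening: 1.003
t44.25 pos [423.7 366.7 195.2] yaw 1.372 F [-0.1  0.2 -0.2] open 1.003 q [ 0.53  0.08  1.9  -0.    1.16 -0.84] tilt [-0.  0.]
turn ay 0.002  rows>=1 | then x -163.9 z -158.7 y(down) 35.2 rows>=6 tilt [-0.  0.]
```

```bash
python3 -m inch '[{"ax":0,"ay":0.06,"az":0,"x":0,"y":0,"z":0,"hand":-1},{"ax":0,"ay":0,"az":0,"x":-25,"y":0,"z":-24,"hand":-1},{"ax":0,"ay":0,"az":0,"x":-25,"y":0,"z":-24,"hand":-1},{"ax":0,"ay":0,"az":0,"x":-25,"y":0,"z":-24,"hand":-1},{"ax":0,"ay":0,"az":0,"x":-25,"y":0,"z":-24,"hand":-1}]' 50 | sed -n 2,3p
python3 -m inch '[{"ax":0,"ay":0,"az":0,"x":-25,"y":0,"z":-24,"hand":-1},{"ax":0,"ay":0,"az":0,"x":-25,"y":0,"z":-24,"hand":-1},{"ax":0,"ay":0,"az":0,"x":0,"y":30,"z":0,"hand":-1},{"ax":0,"ay":0,"az":0,"x":0,"y":0,"z":0,"hand":-1},{"ax":0,"ay":0,"az":0,"x":0,"y":0,"z":0,"hand":-1}]' 50 | sed -n 2,3p
python3 -m inch '[{"ax":0,"ay":0,"az":0,"x":0,"y":0,"z":0,"hand":-1},{"ax":0,"ay":0,"az":0,"x":0,"y":0,"z":0,"hand":-1},{"ax":0,"ay":0,"az":0,"x":0,"y":0,"z":0,"hand":-1}]' | sed -n 2p
python3 -c "
from h import *
st();plan([.546,.174,.077],1.31)"
```

```text
eef_pos: [0.4902, 0.2441, 0.1931]
tcp_rot: [-0.559, -0.43, 0.433, 0.561]
eef_pos: [0.522, 0.1843, 0.1618]
tcp_rot: [-0.559, -0.428, 0.434, 0.562]
eef_pos: [0.5247, 0.186, 0.1665]
t45.33 pos [524.7 186.  166.5] yaw 1.313 F [ 0.3 -0.7  0.1] open 0.999 q [ 0.16  0.1   1.94  0.    1.1  -1.15] tilt [ 0.001 -0.001]
turn ay 0.003  rows>=1 | then x -6.1 z -23.7 y(down) 89.5 rows>=1 tilt [ 0.001 -0.001]
```

```bash
python3 -m inch '[{"ax":0,"ay":0,"az":0,"x":-6,"y":0,"z":-24,"hand":-1},{"ax":0,"ay":0,"az":0,"x":0,"y":30,"z":0,"hand":-1},{"ax":0,"ay":0,"az":0,"x":0,"y":20,"z":0,"hand":-1},{"ax":0,"ay":0,"az":0,"x":0,"y":0,"z":0,"hand":-1},{"ax":0,"ay":0,"az":0,"x":0,"y":0,"z":0,"hand":-1}]' 50 | sed -n 2,3p
python3 -c "
from h import *
st();plan([.546,.174,.077],1.31)"
python3 -m inch '[{"ax":0,"ay":0,"az":0,"x":0,"y":20,"z":0,"hand":-1},{"ax":0,"ay":0,"az":0,"x":0,"y":15,"z":0,"hand":-1},{"ax":0,"ay":0,"az":0,"x":0,"y":5,"z":0,"hand":-1},{"ax":0,"ay":0,"az":0,"x":0,"y":0,"z":0,"hand":-1},{"ax":0,"ay":0,"az":0,"x":0,"y":0,"z":0,"hand":-1}]' 50 | sed -n 2,4p
python3 -m inch '[{"ax":0,"ay":0,"az":0,"x":0,"y":0,"z":0,"hand":1},{"ax":0,"ay":0,"az":0,"x":0,"y":0,"z":0,"hand":1},{"ax":0,"ay":0,"az":0,"x":0,"y":0,"z":0,"hand":1},{"ax":0,"ay":0,"az":0,"x":0,"y":0,"z":0,"hand":1},{"ax":0,"ay":0,"az":0,"x":0,"y":0,"z":0,"hand":1}]' 50
python3 -m inch '[{"ax":0,"ay":0,"az":0,"x":0,"y":0,"z":0,"hand":1},{"ax":0,"ay":0,"az":0,"x":0,"y":0,"z":0,"hand":1},{"ax":0,"ay":0,"az":0,"x":0,"y":0,"z":0,"hand":1},{"ax":0,"ay":0,"az":0,"x":0,"y":0,"z":0,"hand":1},{"ax":0,"ay":0,"az":0,"x":0,"y":0,"z":0,"hand":1}]' 50
python3 -c "
from h import *
st();print(get_state()['wrist_torque'])"
```

```text
eef_pos: [0.5454, 0.1735, 0.1151]
tcp_rot: [-0.56, -0.431, 0.432, 0.561]
t45.75 pos [545.4 173.5 115.1] yaw 1.312 F [ 0.2 -0.9  0.9] open 1.002 q [ 0.13  0.2   1.93  0.    1.01 -1.18] tilt [-0.001  0.002]
turn ay 0.002  rows>=1 | then x 0.7 z -0.4 y(down) 38.1 rows>=1 tilt [-0.001  0.002]
eef_pos: [0.5471, 0.1734, 0.0771]
tcp_rot: [0.561, 0.432, -0.431, -0.56]
contact_force: [0.1, -0.1, 0.6]
time: 46.58
eef_pos: [0.5477, 0.1726, 0.0799]
tcp_rot: [0.561, 0.431, -0.431, -0.56]
contact_force: [-6.4, -3.5, 15.5]
opening: 0.495
time: 47.0
eef_pos: [0.5477, 0.1726, 0.0799]
tcp_rot: [0.561, 0.432, -0.431, -0.56]
contact_force: [-6.8, -2.8, 16.2]
opening: 0.497
t47.00 pos [547.7 172.6  79.9] yaw 1.312 F [-6.8 -2.8 16.2] open 0.497 q [ 0.13  0.26  1.94 -0.    0.95 -1.18] tilt [-0.001 -0.002]
[-0.47044482  1.06240253  0.05274891]
```

```bash
python3 -m inch '[{"ax":0,"ay":0.05,"az":0,"x":0,"y":-2,"z":0,"hand":1},{"ax":0,"ay":0.05,"az":0,"x":0,"y":0,"z":0,"hand":1},{"ax":0,"ay":0,"az":0,"x":0,"y":0,"z":0,"hand":1},{"ax":0,"ay":0,"az":0,"x":0,"y":0,"z":0,"hand":1}]' 50
python3 -c "
from h import *
st();print(get_state()['wrist_torque'])"
python3 -m inch '[{"ax":0,"ay":0.1,"az":0,"x":0,"y":0,"z":0,"hand":1},{"ax":0,"ay":0.1,"az":0,"x":0,"y":0,"z":0,"hand":1},{"ax":0,"ay":0.1,"az":0,"x":0,"y":0,"z":0,"hand":1},{"ax":0,"ay":0.1,"az":0,"x":0,"y":0,"z":0,"hand":1},{"ax":0,"ay":0,"az":0,"x":0,"y":0,"z":0,"hand":1}]' 50 | sed -n 2,5p
python3 -c "
from h import *
st();print(get_state()['wrist_torque'])"
```

```text
time: 47.33
eef_pos: [0.5476, 0.1726, 0.0801]
tcp_rot: [0.582, 0.403, -0.402, -0.581]
contact_force: [-1.2, -2.3, 7.1]
opening: 0.494
t47.33 pos [547.6 172.6  80.1] yaw 1.211 F [-1.2 -2.3  7.1] open 0.494 q [ 0.13  0.25  1.94 -0.    0.95 -1.08] tilt [ 0.    -0.003]
[-0.46480779  0.41001703 -0.06639566]
eef_pos: [0.5475, 0.1725, 0.0801]
tcp_rot: [0.651, 0.278, -0.277, -0.65]
contact_force: [-2.4, -3.0, 6.4]
opening: 0.492
t47.75 pos [547.5 172.5  80.1] yaw 0.806 F [-2.4 -3.   6.4] open 0.492 q [ 0.13  0.25  1.94 -0.    0.95 -0.68] tilt [ 0.001 -0.002]
[-0.57617097  0.38464035 -0.27196878]
```

```bash
python3 -m inch '[{"ax":0,"ay":0.1,"az":0,"x":0,"y":0,"z":0,"hand":1},{"ax":0,"ay":0.1,"az":0,"x":0,"y":0,"z":0,"hand":1},{"ax":0,"ay":0.1,"az":0,"x":0,"y":0,"z":0,"hand":1},{"ax":0,"ay":0.1,"az":0,"x":0,"y":0,"z":0,"hand":1},{"ax":0,"ay":0.1,"az":0,"x":0,"y":0,"z":0,"hand":1}]' 50 | sed -n 2,5p
python3 -m inch '[{"ax":0,"ay":0.1,"az":0,"x":0,"y":0,"z":0,"hand":1},{"ax":0,"ay":0.1,"az":0,"x":0,"y":0,"z":0,"hand":1},{"ax":0,"ay":0.1,"az":0,"x":0,"y":0,"z":0,"hand":1},{"ax":0,"ay":0.08,"az":0,"x":0,"y":0,"z":0,"hand":1},{"ax":0,"ay":0,"az":0,"x":0,"y":0,"z":0,"hand":1}]' 50 | sed -n 2,5p
python3 -c "
from h import *
st();print(get_state()['wrist_torque'])"
python3 -m inch '[{"ax":0,"ay":0.03,"az":0,"x":0,"y":0,"z":0,"hand":1},{"ax":0,"ay":0.03,"az":0,"x":0,"y":0,"z":0,"hand":1},{"ax":0,"ay":0,"az":0,"x":0,"y":0,"z":0,"hand":1},{"ax":0,"ay":0,"az":0,"x":0,"y":0,"z":0,"hand":1},{"ax":0,"ay":0,"az":0,"x":0,"y":0,"z":0,"hand":1}]' 50 | sed -n 2,5p
python3 -c "
from h import *
st();print(get_state()['wrist_torque'])"
```

```text
eef_pos: [0.5474, 0.1724, 0.0801]
tcp_rot: [0.699, 0.109, -0.108, -0.698]
contact_force: [-2.7, -2.0, 7.5]
opening: 0.496
eef_pos: [0.5473, 0.1724, 0.0801]
tcp_rot: [0.707, -0.025, 0.026, -0.706]
contact_force: [-3.2, -2.2, 7.4]
opening: 0.499
t48.58 pos [547.3 172.4  80.1] yaw -0.072 F [-3.2 -2.2  7.4] open 0.499 q [ 0.13  0.25  1.94 -0.    0.95  0.2 ] tilt [ 0.002 -0.001]
[-0.51710258  0.53257823 -0.08021326]
eef_pos: [0.5473, 0.1724, 0.0801]
tcp_rot: [0.707, -0.042, 0.044, -0.705]
contact_force: [-2.7, -2.5, 8.2]
opening: 0.489
t49.00 pos [547.3 172.4  80.1] yaw -0.122 F [-2.7 -2.5  8.2] open 0.489 q [ 0.13  0.25  1.94 -0.    0.95  0.25] tilt [ 0.002 -0.003]
[-0.41276996  0.5014462   1.09862331]
```

Torque jumps to 1.1 N m at the shut stop. Releasing.

```bash
python3 -m inch '[{"ax":0,"ay":0.01,"az":0,"x":0,"y":0,"z":0,"hand":1},{"ax":0,"ay":0,"az":0,"x":0,"y":0,"z":0,"hand":-1},{"ax":0,"ay":0,"az":0,"x":0,"y":0,"z":0,"hand":-1},{"ax":0,"ay":0,"az":0,"x":0,"y":0,"z":0,"hand":-1},{"ax":0,"ay":0,"az":0,"x":0,"y":0,"z":0,"hand":-1}]' 50 | sed -n 2,5p
python3 -m inch '[{"ax":0,"ay":0,"az":0,"x":0,"y":0,"z":0,"hand":-1},{"ax":0,"ay":0,"az":0,"x":0,"y":0,"z":0,"hand":-1},{"ax":0,"ay":0,"az":0,"x":0,"y":-20,"z":0,"hand":-1},{"ax":0,"ay":0,"az":0,"x":0,"y":-35,"z":0,"hand":-1},{"ax":0,"ay":0,"az":0,"x":0,"y":-40,"z":0,"hand":-1}]' 50 | sed -n 2,5p
python3 -m inch '[{"ax":0,"ay":0,"az":0,"x":0,"y":-40,"z":0,"hand":-1},{"ax":0,"ay":0,"az":0,"x":0,"y":-20,"z":-35,"hand":-1},{"ax":0,"ay":0,"az":0,"x":0,"y":0,"z":-40,"hand":-1},{"ax":0,"ay":0,"az":0,"x":0,"y":0,"z":-40,"hand":-1},{"ax":0,"ay":0,"az":0,"x":0,"y":0,"z":-40,"hand":-1}]' 50 | sed -n 2p
python3 -m inch '[{"ax":0,"ay":0,"az":0,"x":0,"y":0,"z":-40,"hand":-1},{"ax":0,"ay":0,"az":0,"x":0,"y":0,"z":-40,"hand":-1},{"ax":0,"ay":0,"az":0,"x":0,"y":0,"z":-40,"hand":-1},{"ax":0,"ay":0,"az":0,"x":0,"y":0,"z":-40,"hand":-1},{"ax":0,"ay":0,"az":0,"x":0,"y":0,"z":-40,"hand":-1}]' 50 | sed -n 2p
python3 -m inch '[{"ax":0,"ay":0,"az":0,"x":0,"y":0,"z":-30,"hand":-1},{"ax":0,"ay":0,"az":0,"x":0,"y":0,"z":0,"hand":-1},{"ax":0,"ay":0,"az":0,"x":0,"y":0,"z":0,"hand":-1},{"ax":0,"ay":0,"az":0,"x":0,"y":0,"z":0,"hand":-1},{"ax":0,"ay":0,"az":0,"x":0,"y":0,"z":0,"hand":-1}]' 50 | sed -n 2p
python3 -c "
from h import *
st()
t=snap('top','t12.png');s=snap('side','s12.png')
a=cv2.resize(cv2.imread('pics/t12.png')[155:255,120:320],(800,400),interpolation=2)
b=cv2.resize(cv2.imread('pics/s12.png')[140:245,210:400],(362,200),interpolation=2)
z=np.zeros((600,800,3),np.uint8); z[:400]=a; z[400:,:362]=b
d=cv2.resize(cv2.imread('pics/s12.png')[190:245,255:355],(364,200),interpolation=2); z[400:,400:764]=d
cv2.imwrite('pics/c12.png',z)"
```

```text
eef_pos: [0.5464, 0.1731, 0.0778]
tcp_rot: [-0.705, 0.05, -0.05, 0.706]
contact_force: [0.5, -0.2, -0.1]
opening: 0.998
eef_pos: [0.5443, 0.1728, 0.1709]
tcp_rot: [0.706, -0.051, 0.047, -0.705]
contact_force: [1.5, 0.0, -0.2]
opening: 1.0
eef_pos: [0.5246, 0.0184, 0.2338]
eef_pos: [0.4964, -0.1803, 0.2329]
eef_pos: [0.493, -0.2071, 0.2324]
t51.08 pos [ 493.  -207.1  232.4] yaw -0.138 F [-0.5  1.1 -0.1] open 0.997 q [-0.59 -0.02  1.93  0.    1.23 -0.45] tilt [-0.     0.001]
```

View pics/c12.png

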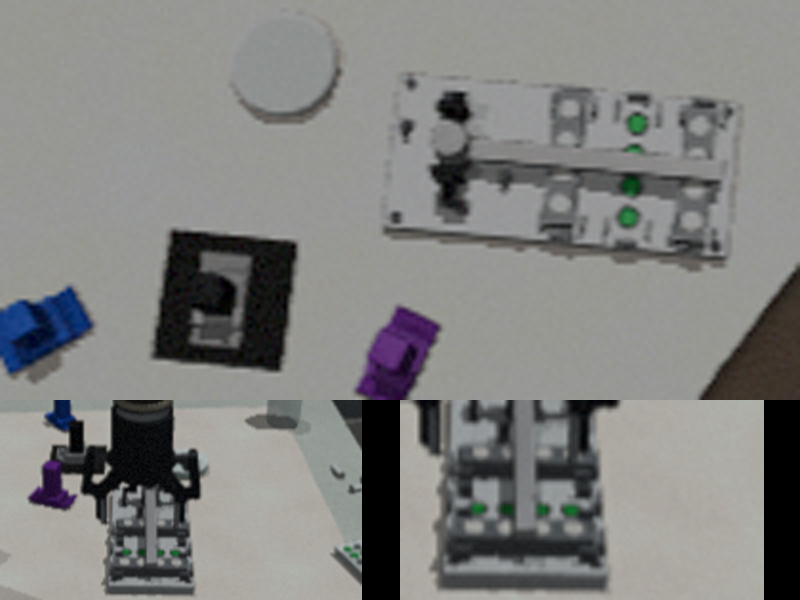

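The bar lies back across the strips and the block is centred on the mat at crop (220,295). I'll compare the bar and tabs with the start image.

Run:
```python
from h import *
a=cv2.imread('pics/top0.png').astype(int); b=cv2.imread('pics/t12.png').astype(int)
d=np.abs(a-b).max(2); print('hub diff',d[172:212,222:246].max(),d[172:212,222:246].mean().round(1),'noise',d[120:150,200:240].mean().round(1), 'dish',d[155:188,175:208].mean().round(1),'forceps',d[188:240,412:430].mean().round(1))
print('bar free part', d[190:202,281:289].mean().round(1), d[186:206,240:254].mean().round(1),'tip',d[190:206,300:306].mean().round(1))
import pickle
c=pickle.load(open('top7.pkl','rb')); print('post', pix2w(c,120+218/4,155+290/4,.081)*1000)
```

```text
hub diff 20 3.4 noise 2.6 dish 2.7 forceps 2.7
bar free part 2.8 3.0 tip 2.6
post [421.77934236 355.8382851   81.        ]
```

```bash
python3 -c "
from h import *
print(sign_off()); st()"
```

```text
the job is handed in; nothing more can be done
None
the job is handed in; nothing more can be done
```

I finished the job and handed it in after about 51 s of robot time. No verdict was reported.

**What I did:** I squeezed the tabs and turned the bar to its clear stop. The two strips on the bench went into the outer lanes, at y -55 and +55. The press block had been knocked to the edge of its mat, so I measured it again before picking it up. I pressed both strips, with no more than about 37 N on the wrist, and set the block back on its mat. Then I squeezed the tabs again and turned the bar back to its shut stop.

**Last checks:**
- **Bar and tabs:** the hub, tabs and bar match the starting picture to within camera noise, so the bar is shut and both tabs are out.
- **Dish and forceps:** both are unchanged from the starting picture.
- **Block:** it stands about 12 mm from the mat's centre, within the 35 mm allowed.
- **Caps:** while pressing, the block stayed at the height for fully pressed caps on both strips, within about 0.2 mm.

**One check disagreed:** a rough two-camera height estimate put the caps in the +55 lane at 43–47 mm, where 41 mm is fully down and 47 mm is raised. A closer look at the side picture showed the caps in both lanes fully down. The bar also swung over both strips with no extra resistance.

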